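Take the play out of a loose centrifuge rotor

ROBOT

A 6-joint arm with a two-finger parallel gripper is mounted at the origin on the work surface. World frame = base frame: x ahead of the robot, y to its left, z up, the work surface at z = 0. Lengths are in m, angles in rad, forces in N, time in s.
With the tool pointing down it reaches from about 0.275 to 1 m from the base axis. Payload 8.4 kg.
Tool frame: the origin (TCP) lies between the finger pads; the fingertips stand 8 mm ahead of it and the grasp point (between the pads) lies 11 mm behind it; z points along the fingers, x is the direction in which the jaws open and shut, and the axes are right-handed (so a half turn about z gives the same grasp; the last joint's range is limited). The gripper opens to 85 mm and grips with 20 to 120 N. Pads are 22 mm wide; open, the fingers measure 114 mm over their backs; the gripper's body (76 mm by 85 mm) begins 54 mm behind the grasp point. The pads swing forward as they close: fully open they stand 13 mm farther back than shut.
Start: joints at [-1.307, 0.353, 1.633, -0, 1.155, -0.002], TCP at [0.164, -0.603, 0.215] pointing down, gripper open.
Joint ranges: [-2.63, 2.63], [-0.92, 2.1], [0.06, 2.66], [-1.3, 4.44], [0, 2.69], [-3.02, 3.02]. Speed limits (rad/s): [2.22, 2.22, 2.79, 3.14, 3.14, 3.14].

INTERFACE

Orientations are given as a rotation vector (axis times angle).
In Python, from bench import ctrl gives the robot as it stands.
- The arm moves only by the shell command python3 -m crank 'ROWS'. ROWS is JSON, a list of rows, each a list of 3 entries, a list of its own where there are three numbers: the shift along the tool's x, y, z in mm, then the turn, a rotation vector about the tool's x, y, z in degrees, then the closure, from 0 (fully open) to 1 (shut). A call has 1 to 10 rows; each row shifts and turns the pose as measured when the row begins, along the tool's axes as they then stand; what a row does not reach is not made up. A row lasts 1/12 s, in which the tool goes at most 41.7 mm and 7.16 degrees, less where a joint would pass 70% of its speed; a pose out of reach is approached as far as the arm can. A call with a gripper value outside its range is refused whole. The fingers move at their own pace and stop on an object; the grip force is fixed at half the most. Time passes only in rows, so rows that do not move let the fingers close. It gives the time, the measured TCP pose, the force and the opening at its end, in the units of the state.
- ctrl.read_state(): the state, without advancing time (a new reading comes with each control period).
- ctrl.capture(name): name is "side" or "top"; returns (picture, depth): 384x512x3 uint8, red, green, blue; 384x512 float32, m along the optical axis (not along the pixel's ray), 0 where there is no reading.
- ctrl.camera_model(name): a dict with "fx", "fy", "cx", "cy" (pixels), "R" (3x3) and "t" (3): a world point X has camera coordinates R X + t. Camera axes: x right, y down, z forward; pixel columns grow to the right and rows downward; lengths in m; the calibration is good to about 2 mm. A picture is of the moment at which its call begins. camera_model takes no time and is no camera call.
- ctrl.close_job(): hands the job in, once; it reports no verdict.
The state is a dict: "clock": time; "joints": joint angles; "joint_vel": joint speeds; "joint_efforts": joint torques, N m; "eef_pos": TCP position; "tool_rot": TCP orientation; "contact_force": force on the tool from outside, world axes, zero at the start; "ft_torque": the same for the moment, N m; "width": finger opening in m.
Only numpy, scipy, OpenCV 4.12 (cv2) and the standard library are available. Lean on these libraries where they do the work, as an engineer would, in place of code of your own. Each camera call takes 0.05 s, during which the arm holds its last target.

TASK

The two-armed rotor in the open centrifuge sits loose on its spindle. Feel for the play by rocking it: press its left arm gently down to the stop, then its right arm (left as the robot sees it); turn the knob in the middle clockwise until it is firmly finger-tight but not forced, let go of it, and press the left and then the right arm again to prove that the rotor no longer rocks. Press with fingertip force only, finish with nothing touched, and leave the other things on the bench alone.

Things in the scene. Friction and masses are not known exactly. Their poses are not given: they have to be found in the camera images.
- centrifuge: Fixed bench centrifuge, lid off: cream housing 400 mm deep (x), 340 mm wide (y), deck 195 mm high, control panel towards the robot. In the deck is a round open steel bowl, 280 mm inside, 98 mm deep, its rubber seal 4 mm above the deck; beyond it (+x) two hinge brackets 16 mm high. Origin on the bench under the bowl's centre; z up.
- rotor: Aluminium swing-out rotor in the bowl, without its carriers: round hub 60 mm wide, 40 mm high, with an arm to each side ending in a U-shaped yoke, 230 mm long over all. Origin on the spindle axis at the cross pin, 157 mm above the bench; z along the spindle (up), +y to the left arm, x along the cross pin. The hub's top is 18 mm above the origin. More than 18 N from the fingers harms it.
- cross_pin (a point): Centre of the cross pin in the spindle on which the rotor sits (inside the hub). The rotor cannot spin, only rock about this pin like a see-saw: while loose 0.018 to 0.056 rad either way from level (different each time), with about 1 N at a yoke, until its hub comes up against the knob's flange; it stays where it is left. Axes as the rotor's when level.
- left_yoke: End of the left (+y) arm, part of the rotor. Origin in the middle of its crossbar's flat top (88 mm along x, 26 mm along y), 73 mm from the spindle axis and 167 mm above the bench when level: the place to press. Two 10 mm prongs run 29 mm outward from the bar's ends. Loose, it sinks 1.3 to 4.1 mm below level to its stop, which gives about 1 mm more at 5 N. Press with 4 to 8 N.
- right_yoke: End of the right (-y) arm, part of the rotor, mirror image of the left one, pressed in the same way. Origin in the middle of its crossbar's flat top, 73 mm from the spindle axis, 167 mm above the bench when level. Either yoke, held down with 5 N, stands below level by 2.9 times the gap between knob and hub, plus 1.1 mm; with the knob tight only by 0.6 to 0.8 mm.
- knob: Black tie-down wing knob on the spindle, above the hub: round flange 56 mm wide, 6 mm high, and on it an upright bar grip 58 mm long (along its x axis), 16 mm thick (y), 38 mm high. Origin on the spindle axis at the flange's underside, about 176 mm above the bench; z up. Clockwise from above it goes down 10 mm a turn (1.6 mm per rad). It stays where it is left.
- knob_top (a point): Centre of the knob's top, 44 mm above its origin. The knob first turns freely through 0.28 to 0.88 rad (the gap of 0.45 to 1.4 mm to the hub), then clamps the hub, the torque rising roughly 1 N m per rad; at standstill a gripper feels only part of it, as the thread holds itself. Finger-tight is 0.2 to 0.4 rad past first contact, 0.3 is best; beyond 0.45 rad it is forced.
- carrier_a: Bystander: loose aluminium open box, one of the rotor's carriers, 76 x 50 x 62 mm, on the bench to the right. Origin under its centre.
- carrier_b: Bystander: the other carrier, like the first. Origin under its centre.
- tube_rack: Bystander: white rack, 76 x 150 mm, with seven green-capped tubes 116 mm high, on the bench to the left. Origin under its centre.
- wash_bottle: Bystander: white wash bottle 72 mm wide with a spout, 210 mm high, on the bench to the left. Origin under its centre.

How it is judged:
On the way, in this order (a step that is already met when the one before it is completed fails the run):
1. the loose rotor's left arm is pressed down to its stop (3 N or more, tilted) (contact force between the fingers and left_yoke above 3 N and angle between rotor's own z axis and vertical above 0.015 rad), for 0.1 s.
2. the right arm is pressed down to its stop (3 N or more, tilted) (contact force between the fingers and right_yoke above 3 N and angle between rotor's own z axis and vertical above 0.015 rad), for 0.1 s.
3. the knob is tight (clamps the rotor with more than 30 N) and let go (contact force between knob and rotor above 30 N and contact force between the fingers and knob below 0.5 N and contact force between the fingers and rotor below 0.5 N), for 0.2 s.
4. the left arm is pressed again with 3 N or more and no longer rocks (contact force between the fingers and left_yoke above 3 N and angle between rotor's own z axis and vertical below 0.012 rad), for 0.1 s.
5. the right arm is pressed again with 3 N or more and no longer rocks (contact force between the fingers and right_yoke above 3 N and angle between rotor's own z axis and vertical below 0.012 rad), for 0.1 s.
At the end, for the whole second after the job is handed in: The knob clamps the rotor with 30 to 95 N (finger-tight), the rotor sits level within 0.012 rad, and the knob is at rest (contact force between knob and rotor between 30 and 95 N and angle between rotor's own z axis and vertical below 0.012 rad and angular speed of knob below 0.05 rad/s); the robot touches nothing.
It fails at once if the fingers press the rotor with more than 18 N (contact force between the fingers and rotor above 18 N).
It fails at once if the knob is overtightened (clamps the rotor with more than 95 N) (contact force between knob and rotor above 95 N).
It fails at once if a bystander on the bench is moved by more than 10 mm (distance of any of carrier_a, carrier_b, tube_rack, wash_bottle from where it was at the start of the episode above 0.01 m).
It also fails if it takes over 67 s, if anything falls off the work surface, if the arm or the gripper's body presses on something with over 40 N, if the wrist force passes 120 N, or if a joint passes its speed limit or range.

## Working session

There is one attempt and no reset: what is moved stays moved. The work goes in short steps, Python scripts to look and compute and a shell command to move; the robot and the scene stay as the last step left them, time stands still between calls to the robot, and variables do not carry over. Pictures are saved under pics/ and viewed, and the job is handed in when it is done.

```bash
ls; mkdir -p pics
python3 - <<'E'
from bench import ctrl
import cv2,numpy as np
print(ctrl.read_state())
for n in("side","top"):
    p,d=ctrl.capture(n); cv2.imwrite(f"pics/{n}0.png",p[:,:,::-1]); np.savez(f"{n}0.npz",p=p,d=d)
    print(n,ctrl.camera_model(n))
E
```

```text
pics
{'clock': 0.0, 'joints': array([-1.30735539e+00,  3.53657375e-01,  1.63414868e+00,  1.03170179e-05,
        1.15521690e+00, -2.38844283e-03]), 'joint_vel': array([-0.00064566,  0.00164169,  0.00091928,  0.00047921,  0.00071776,
        0.00149689]), 'joint_efforts': array([ 2.78842366e-03, -6.05241466e+01, -3.42063582e+01,  2.62683634e-04,
        9.27218789e-03,  1.52792083e-06]), 'eef_pos': array([ 0.16406993, -0.60254795,  0.21474972]), 'tool_rot': array([-2.49553909e+00,  1.90692583e+00,  1.77240448e-03]), 'contact_force': array([-0.24345434, -0.33450152, -0.16194887]), 'ft_torque': array([-0.01870217,  0.01100354,  0.00515532]), 'width': 0.08540572613472325}
side {'fx': 439.94459754070067, 'fy': 439.94459754070067, 'cx': 252.93374856925982, 'cy': 190.78118550766888, 'R': array([[-0.91424661, -0.40501832,  0.01064434],
       [-0.31637337,  0.69724352, -0.6432413 ],
       [ 0.25310281, -0.59144876, -0.76558953]]), 't': array([0.4645238 , 0.26613524, 1.476826  ])}
top {'fx': 497.5940230991345, 'fy': 497.5940230991345, 'cx': 257.8803843342202, 'cy': 196.08559003052065, 'R': array([[ 0.00897685, -0.9999446 ,  0.00549713],
       [-0.99635151, -0.0094109 , -0.084824  ],
       [ 0.08487104, -0.00471562, -0.99638079]]), 't': array([-0.02151954,  0.52465151,  1.44716675])}
```

View pics/side0.png

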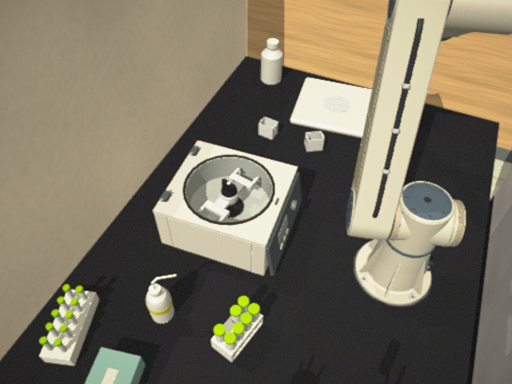

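View pics/top0.png

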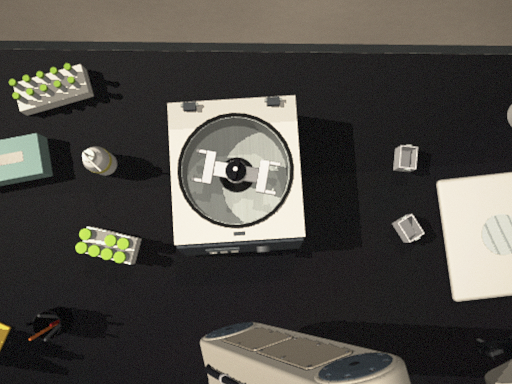

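The top view shows the centrifuge at about (237,172) with the rotor arms at left (208,167) and right (264,177), and the knob at (235,170). I'll zoom in.

Run:
```python
import cv2,numpy as np
z=np.load("top0.npz");p=z['p'][:,:,::-1];d=z['d']
c=p[110:235,170:305]; c=np.clip(c.astype(float)*1.0,0,255).astype('uint8')
cv2.imwrite("pics/topz.png",cv2.resize(c,None,fx=4.4,fy=4.4,interpolation=cv2.INTER_CUBIC))
z=np.load("side0.npz");q=z['p'][:,:,::-1]
cv2.imwrite("pics/sidez.png",cv2.resize(q[140:240,170:290],None,fx=5,fy=5,interpolation=cv2.INTER_CUBIC))
from bench import ctrl
def world(name,d):
    m=ctrl.camera_model(name);v,u=np.mgrid[:384,:512]
    X=np.stack([(u-m['cx'])/m['fx']*d,(v-m['cy'])/m['fy']*d,d],-1)
    return (X-m['t'])@m['R']
W=world('top',d);np.save('Wtop.npy',W)
v,u=np.mgrid[:384,:512]
reg=(u>170)&(u<305)&(v>100)&(v<250)
for lo,hi in((.16,.18),(.19,.215),(.212,.23)):
    mk=reg&(W[...,2]>lo)&(W[...,2]<hi)&((u-236)**2+(v-171)**2<50**2)
    print(lo,mk.sum(),W[mk].mean(0),W[mk].min(0),W[mk].max(0))
# bowl edge ellipse
mk=reg&(W[...,2]>.18)&(W[...,2]<.21)
deck=mk.astype('uint8')
h=cv2.findContours(255-deck*255,cv2.RETR_LIST,cv2.CHAIN_APPROX_NONE)[0]
for k in h:
    if len(k)>150 and len(k)<500: print(len(k),cv2.fitEllipse(k))
mm=mk&((u-236)**2+(v-171)**2>65**2)
print('deck z',np.median(W[mm][:,2]),cv2.minAreaRect(W[mm][:,:2].astype('float32')*1000))
b=reg&(W[...,2]>.16)&(W[...,2]<.174)&((u-236)**2+(v-171)**2<40**2)
n,l,s,cc=cv2.connectedComponentsWithStats(b.astype('uint8'))
for i in range(1,n):
    if s[i,4]>15: k=l==i;print('comp',s[i],cc[i],W[k].mean(0),cv2.minAreaRect(W[k][:,:2].astype('float32')*1000))
```

```text
0.16 1212 [0.57667001 0.04466142 0.16676697] [ 0.51845868 -0.07458481  0.16002306] [0.63865781 0.16330314 0.17999298]
0.19 27 [0.5713313  0.04373585 0.20697362] [0.54952951 0.03372699 0.19073486] [0.60140916 0.05697812 0.21486115]
0.212 129 [0.57697241 0.04514463 0.21951506] [0.55088412 0.03344137 0.21216366] [0.60347425 0.05650302 0.22636063]
302 ((234.92112731933594, 171.22268676757812), (103.50433349609375, 104.5378646850586), 80.80944061279297)
deck z 0.19492395166180088 ((577.65625, 44.752960205078125), (382.2018127441406, 340.8249206542969), 3.8618087768554688)
comp [197 150  31  35 496] [211.1108871  167.68951613] [0.58769102 0.10978527 0.1658691 ] ((588.055908203125, 105.91404724121094), (74.22176361083984, 88.39643859863281), 82.43223571777344)
comp [241 160  35  34 518] [259.38416988 175.92277992] [ 0.56674728 -0.01953154  0.16601433] ((568.3030395507812, -15.42507553100586), (83.20915985107422, 88.4937744140625), 80.14537811279297)
```

View pics/topz.png

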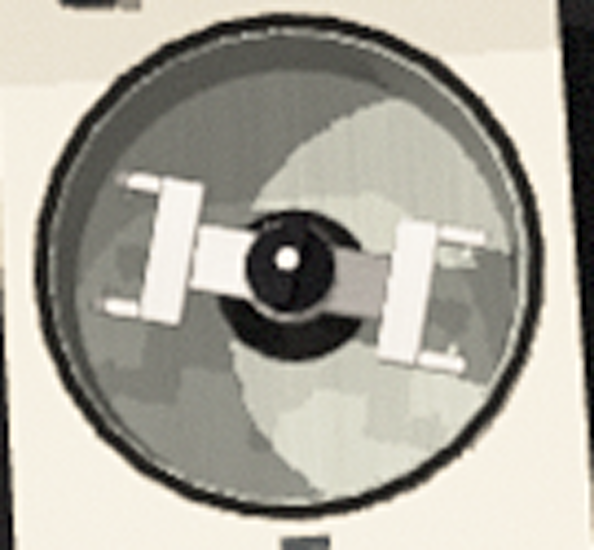

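View pics/sidez.png

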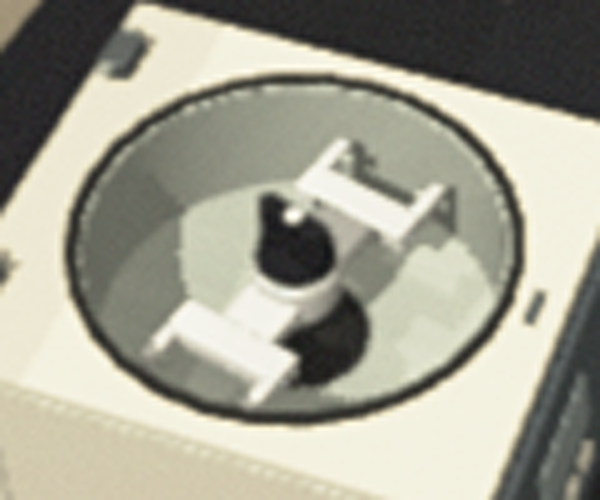

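Run:
```python
import cv2,numpy as np
W=np.load('Wtop.npy')
from bench import ctrl
z=np.load("top0.npz");p=z['p'];d=z['d']
v,u=np.mgrid[:384,:512]
r=(u-235)**2+(v-171)**2
k=(r<20**2)&(W[...,2]>.205)
P=W[k][:,:2]*1000
print('knob',P.mean(0),cv2.minAreaRect(P.astype('float32')),np.median(W[k][:,2]))
w,V=np.linalg.eigh(np.cov(P.T));print(w,V[:,1],np.degrees(np.arctan2(V[1,1],V[0,1])))
m=ctrl.camera_model('top')
def cast(uv,zz):
    R,t=m['R'],m['t'];dr=R.T@np.array([(uv[0]-m['cx'])/m['fx'],(uv[1]-m['cy'])/m['fy'],1]);o=-R.T@t
    return o+dr*(zz-o[2])/dr[2]
# bright bars
g=p.min(2)
b=((g>200)&(r<45**2)).astype('uint8')
n,l,s,c=cv2.connectedComponentsWithStats(b)
for i in range(1,n):
    if s[i,4]<10: continue
    mk=(l==i).astype('uint8'); o=cv2.morphologyEx(mk,cv2.MORPH_OPEN,np.ones((5,5)))
    yy,xx=np.nonzero(o)
    if len(xx): 
        R=cv2.minAreaRect(np.stack([xx,yy],1).astype('float32')); q=[xx.mean(),yy.mean()];print(s[i],R,q,cast(q,.167))
b=(p.max(2)<60)&((W[...,2]>.205))&(r<400)
for row in range(155,188): print(row,''.join('%4d'%(W[row,c,2]*1000) for c in range(222,250)))
```

```text
knob [571.62926802  43.4299497 ] ((499.24853515625, 27.936676025390625), (209.736083984375, 31.76983642578125), 12.203415870666504) 0.21949999150570867
[  70.28765343 1159.18617888] [-0.97704033 -0.21305442] -167.6985903271427
[194 151  22  32 298] ((208.2716827392578, 166.55093383789062), (8.845849990844727, 31.574769973754883), 10.619654655456543) [np.float64(208.25631768953068), np.float64(166.60649819494586)] [0.59034774 0.11737473 0.167     ]
[256 159  24  35 347] ((262.2040710449219, 175.37432861328125), (9.14980411529541, 31.86835479736328), 8.972626686096191) [np.float64(262.12891986062715), np.float64(175.28571428571428)] [ 0.56837135 -0.0268492   0.167     ]
[213 162  14  15 160] ((219.5, 168.5), (13.0, 11.0), 90.0) [np.float64(219.3489932885906), np.float64(168.5771812080537)] [0.5853247  0.08764949 0.167     ]
[232 199  24  17 251] ((239.5, 208.0), (14.0, 11.0), 90.0) [np.float64(240.0), np.float64(208.23529411764707)] [0.47967961 0.03118664 0.167     ]
155   96 102 101 102  95  93  98  89  95  93  94  96  93 102  95  98  97  91  93 100  97  93  97  99 100  94  97  93
156
[... 3040 characters left out ...]
82  100  97  99 106 105 108 109 108 110 156 164 170 174 172 168 172 169 163 154 109 110 110 103 108 103 104 100 148
183   99 101 100 104 103 105 109 107 107 109 107 153 155 157 151 155 149 110 108 112 111 111 102 102 104 102 102  99
184   96 104 102  94 106 108  99 104 106 108 109 110 106 106 104 107 111 109 109 111 109 106 104 108 100 100 101  98
185   97  97 101 101 103 107 100 101 112 101 111 107 108 107 1091486 108 107 104 106 107 102 102 104 106 102 106  97
186   94  96  95  97 100 103 100 104 102 103 107 107 106 107 107 109 105 100 100 106 107 108 100 102 101  99 102 102
187   99  94  97  98 102 101 103  99  98 108 100 103 106 111 104 106 103 104 107 105 109 102  99  98  97 100  96  97
```

Run:
```python
import cv2,numpy as np
W=np.load('Wtop.npy')
v,u=np.mgrid[:384,:512]
r=(u-235)**2+(v-171)**2
k=(r<20**2)&(W[...,2]>.21)&(W[...,2]<.23)
P=W[k][:,:2]*1000
print('knob',P.mean(0),cv2.minAreaRect(P.astype('float32')),W[k][:,2].mean())
w,V=np.linalg.eigh(np.cov(P.T));print(w,np.degrees(np.arctan2(V[1,1],V[0,1])))
from scipy.spatial.transform import Rotation as R
from bench import ctrl
print(R.from_rotvec(ctrl.read_state()['tool_rot']).as_matrix())
```

```text
knob [576.73637289  45.16262328] ((577.4036865234375, 45.44535446166992), (16.413185119628906, 55.063289642333984), 75.61570739746094) 0.21938443846896255
[ 21.54533028 239.86299645] 166.0135721764613
[[ 2.62652112e-01 -9.64890545e-01 -3.24272257e-04]
 [-9.64889831e-01 -2.62652312e-01  1.17339053e-03]
 [-1.21736429e-03  4.69350239e-06 -9.99999259e-01]]
```

```bash
cat > h.py <<'E'
import sys,numpy as np
from scipy.spatial.transform import Rotation as Ro
from bench import ctrl
C=np.array([.5775,.0452])
def yp(side,yaw=np.radians(-8.7),r=.073):
    return C+side*r*np.array([-np.sin(yaw),np.cos(yaw)])
def show(t=None,yawdeg=None):
    s=ctrl.read_state();M=Ro.from_rotvec(s['tool_rot']).as_matrix()
    print('t',round(float(s['clock']),2),'p',s['eef_pos'].round(4),'yaw',np.degrees(np.arctan2(M[1,0],M[0,0])).round(2),'tilt',M[:2,2].round(4),'F',s['contact_force'].round(2),'T',s['ft_torque'].round(3),'w',round(float(s['width']),4),'q6',s['joints'][5].round(3))
    if t is not None: print('to go (tool mm)',(M.T@(np.array(t)-s['eef_pos'])*1000).round(1))
E
python3 -m crank '[[[-15,-15,-35],[0,0,0],1],[[-26,-27,-15],[0,0,0],1],[[-26,-27,-10],[0,0,0],1],[[-26,-27,-5],[0,0,0],1],[[-26,-27,0],[0,0,0],1],[[-26,-27,0],[0,0,0],1],[[-26,-27,0],[0,0,0],1],[[-26,-27,0],[0,0,0],1],[[-26,-27,0],[0,0,0],1],[[-26,-27,0],[0,0,0],1]]'
python3 -c "
from h import *
print(yp(1),yp(-1));show([*yp(1),.25])"
```

```text
clock: 0.93
eef_pos: [0.3499, -0.2862, 0.2793]
tool_rot: [-2.484, 1.919, 0.007]
contact_force: [0.6, -1.4, 0.3]
width: 0.0
[0.58854204 0.11736005] [ 0.56645796 -0.02696005]
t 0.93 p [ 0.3499 -0.2862  0.2793] yaw -75.36 tilt [-0.0019  0.0051] F [ 0.59 -1.44  0.27] T [-0.064 -0.067 -0.044] w 0.0 q6 0.623
to go (tool mm) [-330.  -332.8   30.9]
```

```bash
python3 -m crank '[[[-27,-27,0],[0,0,0],1],[[-27,-27,0],[0,0,0],1],[[-27,-27,0],[0,0,0],1],[[-27,-27,0],[0,0,0],1],[[-27,-27,0],[0,0,0],1],[[-27,-27,0],[0,0,0],1],[[-27,-27,0],[0,0,0],1],[[-27,-27,0],[0,0,0],1],[[-27,-27,0],[0,0,0],1],[[-27,-27,0],[0,0,0],1]]'
python3 -m crank '[[[0,0,0],[0,0,-7.1],1],[[0,0,0],[0,0,-7.1],1],[[0,0,0],[0,0,-7.1],1],[[0,0,0],[0,0,-7.1],1],[[0,0,0],[0,0,-7.1],1],[[0,0,0],[0,0,-7.1],1],[[0,0,0],[0,0,-7.1],1],[[0,0,0],[0,0,-7.1],1],[[0,0,0],[0,0,-7.1],1],[[0,0,0],[0,0,-7.1],1]]' >/dev/null
python3 -m crank '[[[0,0,0],[0,0,-7.1],1],[[0,0,0],[0,0,-7.1],1],[[0,0,0],[0,0,-7.1],1],[[0,0,0],[0,0,-7.1],1],[[0,0,0],[0,0,-7.1],1],[[0,0,0],[0,0,-7.1],1],[[0,0,0],[0,0,-7.1],1],[[0,0,0],[0,0,-7.1],1],[[0,0,0],[0,0,-7.1],1],[[0,0,0],[0,0,-7.1],1]]' >/dev/null
python3 -c "
from h import *
show([*yp(1),.25])"
```

```text
clock: 1.77
eef_pos: [0.5469, 0.0627, 0.2798]
tool_rot: [-2.485, 1.919, 0.007]
contact_force: [0.2, -1.1, 0.2]
width: 0.0002
t 3.43 p [0.545  0.0723 0.2709] yaw 67.99 tilt [-0.0171  0.0048] F [ 0.16 -0.52  0.06] T [ 0.005 -0.059 -0.009] w 0.0 q6 -1.064
to go (tool mm) [58.1 23.9 20.3]
```

```bash
cat >> h.py <<'E'
def rot(yawdeg):
    s=ctrl.read_state();M=Ro.from_rotvec(s['tool_rot'])
    y=np.radians(yawdeg);x=np.array([np.cos(y),np.sin(y),0]);z=np.array([0,0,-1.])
    D=Ro.from_matrix(np.stack([x,np.cross(z,x),z],1))
    print('turn deg',np.degrees((M.inv()*D).as_rotvec()).round(2))
E
python3 -c "
from h import *
rot(76)"
```

```text
turn deg [-1.02  0.04 -8.01]
```

```bash
python3 -m crank '[[[0,0,0],[-0.5,0,-4],1],[[0,0,0],[-0.5,0,-4],1],[[0,0,0],[0,0,0],1]]'
python3 -c "
from h import *
show([*yp(1),.22]);rot(76)"
```

```text
clock: 3.68
eef_pos: [0.5442, 0.0722, 0.2696]
tool_rot: [-2.462, -1.951, 0.004]
contact_force: [0.2, -0.4, 0.7]
width: 0.0
t 3.68 p [0.5442 0.0722 0.2696] yaw 76.8 tilt [-0.0023 -0.001 ] F [ 0.19 -0.41  0.73] T [ 0.027 -0.036 -0.019] w 0.0 q6 -1.211
to go (tool mm) [54.2 32.9 49.5]
turn deg [-0.12  0.09  0.8 ]
```

```bash
python3 -m crank '[[[27,16,0],[0,0,0],1],[[27,16,0],[0,0,0],1],[[0,0,25],[0,0,0],1],[[0,0,25],[0,0,0],1],[[0,0,15],[0,0,0],1],[[0,0,0],[0,0,0],1]]'
python3 -c "
from h import *
from bench import ctrl
import cv2
show([*yp(1),.185]);rot(76)
for n in('top','side'):
    p,d=ctrl.capture(n);cv2.imwrite(f'pics/{n}1.png',cv2.resize(p[110:240,165:305,::-1],None,fx=4,fy=4,interpolation=cv2.INTER_CUBIC))
"
```

```text
clock: 4.18
eef_pos: [0.5897, 0.1194, 0.2025]
tool_rot: [-2.477, -1.932, 0.003]
contact_force: [-0.9, -0.3, 0.5]
width: -0.0003
t 4.18 p [0.5897 0.1194 0.2025] yaw 75.9 tilt [-0.0018 -0.0005] F [-0.86 -0.29  0.49] T [0.002 0.05  0.009] w -0.0003 q6 -1.127
to go (tool mm) [-2.3 -0.6 17.5]
turn deg [-0.09  0.05 -0.1 ]
```

View pics/side1.png

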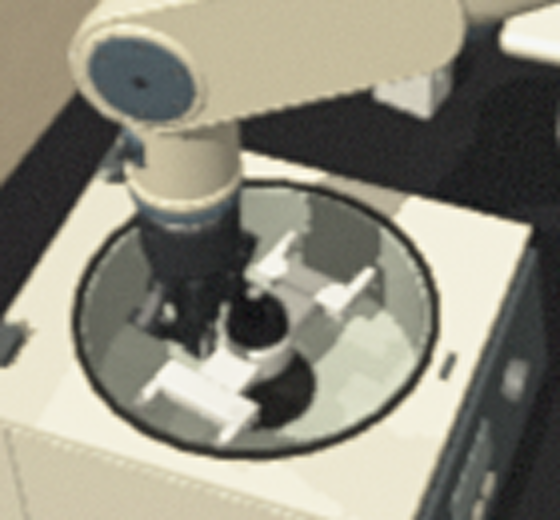

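View pics/top1.png

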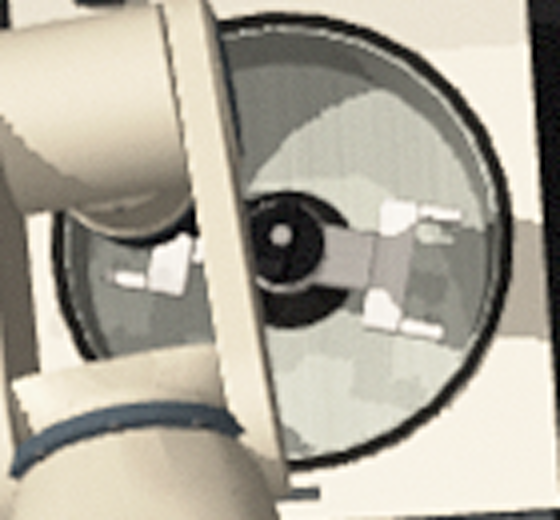

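The fingertips stand above the left yoke (side view about (205,345)), clear of the knob. I'll go down slowly.

```bash
python3 -m crank '[[[-2.3,-0.6,9],[0,0,0],1],[[0,0,8],[0,0,0],1],[[0,0,1.5],[0,0,0],1],[[0,0,0],[0,0,0],1],[[0,0,0],[0,0,0],1]]'
python3 -c "
from h import *
show([*yp(1),.175]);rot(76)"
python3 -m crank '[[[0,0,1.5],[0,0,0],1],[[0,0,1.5],[0,0,0],1]]'
python3 -c "
from h import *
show([*yp(1),.175])"
python3 -m crank '[[[0,0,1.5],[0,0,0],1]]'
python3 -c "
from h import *
show([*yp(1),.175])"
```

```text
clock: 4.7
eef_pos: [0.5918, 0.117, 0.1893]
tool_rot: [2.477, 1.927, 0.01]
contact_force: [-0.8, -0.2, 0.1]
width: -0.0002
t 4.7 p [0.5918 0.117  0.1893] yaw 75.76 tilt [0.007  0.0011] F [-0.77 -0.16  0.13] T [ 0.048 -0.016 -0.003] w -0.0002 q6 -1.129
to go (tool mm) [-0.4 -3.3 14.2]
turn deg [ 0.37 -0.16 -0.24]
clock: 4.87
eef_pos: [0.5923, 0.117, 0.1872]
tool_rot: [2.477, 1.926, 0.012]
contact_force: [0.0, 0.5, 0.3]
width: 0.0001
t 4.87 p [0.5923 0.117  0.1872] yaw 75.74 tilt [0.0087 0.0014] F [0.03 0.48 0.28] T [ 0.005  0.042 -0.042] w 0.0001 q6 -1.129
to go (tool mm) [-0.6 -3.9 12.2]
clock: 4.95
eef_pos: [0.5925, 0.117, 0.1859]
tool_rot: [2.477, 1.926, 0.013]
contact_force: [0.4, -0.2, 0.6]
width: -0.0001
t 4.95 p [0.5925 0.117  0.1859] yaw 75.73 tilt [0.0092 0.0016] F [ 0.41 -0.17  0.57] T [ 0.006 -0.05   0.014] w -0.0001 q6 -1.129
to go (tool mm) [-0.7 -4.  10.8]
```

```bash
python3 -m crank '[[[-0.5,-3,1.5],[0.4,0,0],1],[[0,-1,2],[0.1,0,0],1],[[0,0,1.5],[0,0,0],1],[[0,0,1.5],[0,0,0],1]]'
python3 -c "
from h import *
show([*yp(1),.175])"
python3 -m crank '[[[0,0,1],[0,0,0],1],[[0,0,1],[0,0,0],1]]'
python3 -c "
from h import *
show([*yp(1),.175])"
python3 -m crank '[[[0,0,1],[0,0,0],1]]'
python3 -m crank '[[[0,0,1],[0,0,0],1]]'
python3 -c "
from h import *
show([*yp(1),.175])"
```

```text
clock: 5.28
eef_pos: [0.5882, 0.1177, 0.179]
tool_rot: [-2.478, -1.927, -0.004]
contact_force: [0.3, -0.6, 0.7]
width: 0.0001
t 5.28 p [0.5882 0.1177 0.179 ] yaw 75.74 tilt [0.0002 0.0041] F [ 0.31 -0.6   0.66] T [-0.021  0.021 -0.019] w 0.0001 q6 -1.131
to go (tool mm) [-0.2  0.4  4. ]
clock: 5.45
eef_pos: [0.5881, 0.1177, 0.1765]
tool_rot: [-2.477, -1.926, -0.004]
contact_force: [-0.0, 0.0, -0.7]
width: -0.0005
t 5.45 p [0.5881 0.1177 0.1765] yaw 75.74 tilt [-0.0002  0.0041] F [-0.04  0.05 -0.75] T [ 0.047  0.018 -0.044] w -0.0005 q6 -1.131
to go (tool mm) [-0.2  0.5  1.5]
clock: 5.53
eef_pos: [0.5881, 0.1177, 0.1754]
tool_rot: [-2.477, -1.926, -0.004]
contact_force: [0.4, -0.2, -1.1]
width: 0.0004
clock: 5.62
eef_pos: [0.5881, 0.1177, 0.1742]
tool_rot: [-2.477, -1.926, -0.004]
contact_force: [0.4, 0.1, 0.3]
width: -0.0005
t 5.62 p [0.5881 0.1177 0.1742] yaw 75.74 tilt [-0.0003  0.004 ] F [0.36 0.08 0.27] T [0.074 0.035 0.014] w -0.0005 q6 -1.131
to go (tool mm) [-0.2  0.5 -0.8]
```

```bash
python3 -m crank '[[[0,0,0.7],[0,0,0],1]]' | grep -E "pos|force"
python3 -m crank '[[[0,0,0.7],[0,0,0],1]]'| grep -E "pos|force"
python3 -m crank '[[[0,0,0.7],[0,0,0],1]]'| grep -E "pos|force"
python3 -m crank '[[[0,0,0.5],[0,0,0],1]]'| grep -E "pos|force"
```

```text
eef_pos: [0.5881, 0.1177, 0.1734]
contact_force: [-0.3, 0.4, -0.3]
eef_pos: [0.5881, 0.1177, 0.1726]
contact_force: [0.3, -0.1, -0.4]
eef_pos: [0.5881, 0.1177, 0.1718]
contact_force: [-0.3, 0.7, 0.5]
eef_pos: [0.5881, 0.1177, 0.1712]
contact_force: [-0.8, -0.3, -0.2]
```

```bash
python3 -m crank '[[[0,0,0.4],[0,0,0],1]]' | grep -E "pos|force"
python3 -m crank '[[[0,0,0.4],[0,0,0],1]]'| grep -E "pos|force"
python3 -m crank '[[[0,0,0.4],[0,0,0],1]]'| grep -E "pos|force"
```

```text
eef_pos: [0.5881, 0.1177, 0.1708]
contact_force: [-0.6, 1.0, 0.4]
eef_pos: [0.5881, 0.1177, 0.1704]
contact_force: [-0.2, 0.6, 0.0]
eef_pos: [0.5881, 0.1177, 0.1699]
contact_force: [-0.7, 0.3, -0.6]
```

```bash
python3 -c "
from h import *
from bench import ctrl
import cv2
show([*yp(1),.17])
p,d=ctrl.capture('side');cv2.imwrite('pics/side2.png',cv2.resize(p[160:240,180:270,::-1],None,fx=7,fy=7,interpolation=cv2.INTER_CUBIC))
"
```

```text
t 6.2 p [0.5881 0.1177 0.1699] yaw 75.74 tilt [-0.0002  0.004 ] F [-0.67  0.27 -0.56] T [0.01  0.032 0.069] w -0.0 q6 -1.131
to go (tool mm) [-0.3  0.5 -0.1]
```

View pics/side2.png

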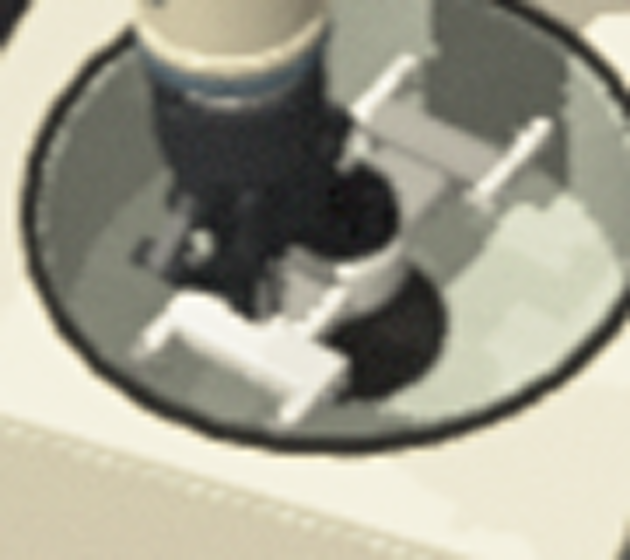

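```bash
python3 -c "
from h import *
def pr(n,X):
    m=ctrl.camera_model(n);c=m['R']@np.array(X)+m['t'];return np.array([m['fx']*c[0]/c[2]+m['cx'],m['fy']*c[1]/c[2]+m['cy']])
for X in ([*yp(1),.167],[.5881,.1177,.162],[*yp(-1),.167],[*C,.22]):
    a=pr('side',X);print(X,a.round(1),((a-[180,160])*7).round(0))
r=np.array([np.cos(np.radians(-8.7)),np.sin(np.radians(-8.7))])
for k in(-.044,.044):
  print(((pr('side',[*(yp(1)+k*r),.167])-[180,160])*7).round(0))
"
```

```text
[np.float64(0.588542039878047), np.float64(0.1173600537370339), 0.167] [216.2 207.5] [253. 333.]
[0.5881, 0.1177, 0.162] [216.3 208.6] [254. 340.]
[np.float64(0.566457960121953), np.float64(-0.026960053737033897), 0.167] [241.1 179.3] [428. 135.]
[np.float64(0.5775), np.float64(0.0452), 0.22] [228.5 182.6] [339. 158.]
[331. 374.]
[177. 292.]
```

```bash
python3 -c "
from h import *
import cv2
p,d=ctrl.capture('side');np.savez('side3.npz',p=p,d=d)
c=p[180:220,190:250,::-1].astype(float);c=255*(c/255)**.6
cv2.imwrite('pics/side3.png',cv2.resize(c.astype('uint8'),None,fx=12,fy=12,interpolation=cv2.INTER_NEAREST))
m=ctrl.camera_model('side');v,u=np.mgrid[:384,:512]
X=np.stack([(u-m['cx'])/m['fx']*d,(v-m['cy'])/m['fy']*d,d],-1);W=(X-m['t'])@m['R']
for v in range(196,218): print(v,[tuple((W[v,u]*1000).astype(int)) for u in range(210,224,2)])
"
```

```text
196 [(np.int64(596), np.int64(135), np.int64(242)), (np.int64(592), np.int64(130), np.int64(238)), (np.int64(583), np.int64(133), np.int64(246)), (np.int64(574), np.int64(136), np.int64(254)), (np.int64(578), np.int64(117), np.int64(231)), (np.int64(573), np.int64(113), np.int64(229)), (np.int64(588), np.int64(74), np.int64(178))]
197 [(np.int64(595), np.int64(137), np.int64(240)), (np.int64(588), np.int64(136), np.int64(242)), (np.int64(135), np.int64(876), np.int64(1296)), (np.int64(579), np.int64(127), np.int64(237)), (np.int64(578), np.int64(117), np.int64(226)), (np.int64(597), np.int64(72), np.int64(166)), (np.int64(590), np.int64(71), np.int64(168))]
198 [(np.int64(586), np.int64(152), np.int64(256)), (np.int64(587), np.int64(139), np.int64(241)), (np.int64(584), np.int64(132), np.int64(235)), (np.int64(579), np.int64(129), np.int64(234)), (np.int64(577), np.int64(119), np.int64(224)), (np.int64(581), np.int64(101), np.int64(201)), (np.int64(589), np.int64(73), np.int64(166))]
199 [(np.int64(584), np.int64(155), np.int64(256)), (np.int64(584), np.int64(145), np.int64(244)), (n
[... 5506 characters left out ...]
int64(558), np.int64(136), np.int64(166))]
216 [(np.int64(619), np.int64(110), np.int64(95)), (np.int64(613), np.int64(108), np.int64(96)), (np.int64(610), np.int64(99), np.int64(87)), (np.int64(600), np.int64(103), np.int64(96)), (np.int64(594), np.int64(100), np.int64(96)), (np.int64(568), np.int64(132), np.int64(150)), (np.int64(555), np.int64(140), np.int64(167))]
217 [(np.int64(617), np.int64(115), np.int64(97)), (np.int64(608), np.int64(116), np.int64(103)), (np.int64(607), np.int64(106), np.int64(91)), (np.int64(598), np.int64(107), np.int64(98)), (np.int64(592), np.int64(105), np.int64(98)), (np.int64(560), np.int64(145), np.int64(165)), (np.int64(555), np.int64(141), np.int64(163))]
```

View pics/side3.png

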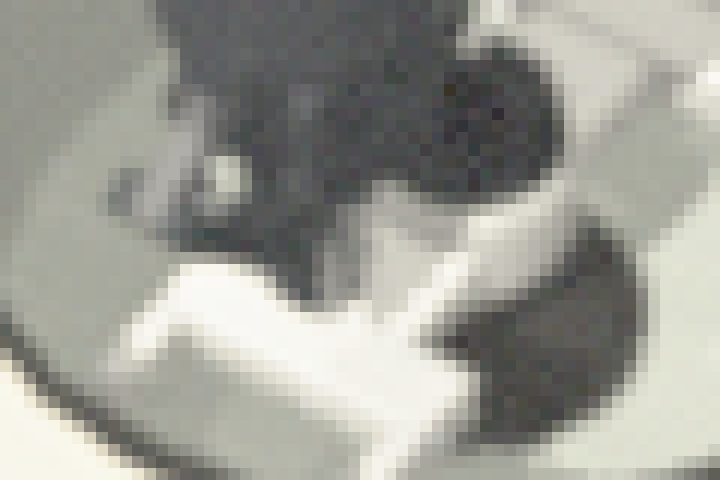

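The image shows the tips still a bit above the bar (dark tip ending at about pixel (250,305), bar top below it). I'll carry on by feel.

```bash
python3 -m crank '[[[0,0,0.7],[0,0,0],1]]' | grep -E "pos|force"
python3 -m crank '[[[0,0,0.7],[0,0,0],1]]' | grep -E "pos|force"
python3 -m crank '[[[0,0,0.7],[0,0,0],1]]'| grep -E "pos|force"
python3 -m crank '[[[0,0,0.7],[0,0,0],1]]'| grep -E "pos|force"
```

```text
eef_pos: [0.5882, 0.1178, 0.1693]
contact_force: [0.3, -0.1, 0.0]
eef_pos: [0.5882, 0.1177, 0.1686]
contact_force: [0.1, 0.3, -0.1]
eef_pos: [0.5882, 0.1178, 0.1679]
contact_force: [0.2, -0.6, -0.5]
eef_pos: [0.5883, 0.1178, 0.1671]
contact_force: [0.1, 0.5, -0.7]
```

```bash
python3 -m crank '[[[0,0,0.6],[0,0,0],1]]' | grep -E "pos|force"
python3 -m crank '[[[0,0,0.6],[0,0,0],1]]'| grep -E "pos|force"
```

```text
eef_pos: [0.5883, 0.1178, 0.1664]
contact_force: [0.5, 0.6, -0.0]
eef_pos: [0.5882, 0.1178, 0.1657]
contact_force: [-0.3, 0.2, 0.5]
```

```bash
for i in 1; do python3 -m crank '[[[0,0,0.7],[0,0,0],1]]' | grep -E "pos|force"; done
python3 -m crank '[[[0,0,0.7],[0,0,0],1]]'| grep -E "pos|force"
python3 -m crank '[[[0,0,0.7],[0,0,0],1]]'| grep -E "pos|force"
python3 -c "
from h import *
import cv2
p,d=ctrl.capture('side')
c=p[180:220,190:250,::-1].astype(float);c=255*(c/255)**.6
cv2.imwrite('pics/side4.png',cv2.resize(c.astype('uint8'),None,fx=12,fy=12,interpolation=cv2.INTER_NEAREST))
"
```

```text
eef_pos: [0.5882, 0.1178, 0.165]
contact_force: [-0.2, 0.1, -0.0]
eef_pos: [0.5882, 0.1178, 0.1641]
contact_force: [0.1, -0.6, 0.2]
eef_pos: [0.5882, 0.1178, 0.1634]
contact_force: [0.2, -0.2, 0.9]
```

View pics/side4.png

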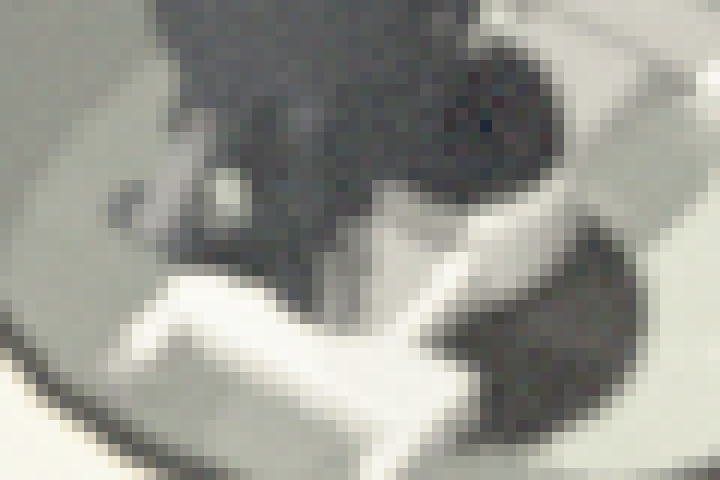

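```bash
python3 -c "
from h import *
import cv2
p,d=ctrl.capture('side');m=ctrl.camera_model('side');v,u=np.mgrid[:384,:512]
X=np.stack([(u-m['cx'])/m['fx']*d,(v-m['cy'])/m['fy']*d,d],-1);W=(X-m['t'])@m['R']*1000
for v in range(194,214): print(v,'  '.join('%d,%d,%d(%d)'%(*W[v,u],p[v,u].mean()) for u in range(212,220)))
p,d=ctrl.capture('top');cv2.imwrite('pics/top4.png',cv2.resize(p[120:220,180:290,::-1],None,fx=6,fy=6,interpolation=cv2.INTER_CUBIC))
"
```

```text
194 584,142,265(34)  583,137,260(36)  579,138,263(41)  575,139,266(43)  576,131,257(38)  573,131,258(35)  577,118,242(35)  573,117,243(32)
195 584,142,260(34)  587,131,246(35)  581,135,255(41)  575,139,261(47)  574,134,257(43)  575,128,250(36)  575,122,242(36)  576,114,234(38)
196 590,133,242(36)  587,132,243(43)  581,136,250(43)  575,140,257(44)  575,134,252(44)  574,129,246(38)  579,114,227(35)  574,117,232(31)
197 592,129,232(40)  589,129,234(39)  582,135,244(47)  580,133,243(52)  575,134,246(41)  578,123,232(36)  578,117,225(36)  576,115,225(33)
198 588,137,237(39)  588,131,231(38)  584,132,235(39)  577,137,244(41)  578,129,234(37)  579,123,227(39)  580,115,218(57)  575,116,222(59)
199 587,139,236(45)  586,135,232(39)  584,132,229(34)  580,133,233(35)  579,129,228(42)  577,125,225(37)  577,120,220(70)  577,114,213(90)
200 582,148,244(37)  586,136,228(38)  584,134,227(34)  581,132,226(36)  579,128,223(39)  577,127,223(47)  577,120,215(59)  577,114,208(86)
201 582,149,240(40)  582,143,234(39)  585,133,220(35)  582,131,220(36)  579,130,220(52)  578,125,215(84)  577,121,210(76)  577,
[... 1045 characters left out ...]
,1296(242)  591,126,168(240)  587,127,171(240)  586,123,166(236)  583,121,166(232)  580,120,167(231)  578,117,165(232)
210 596,132,167(218)  593,129,165(229)  589,130,169(239)  588,126,164(242)  582,129,171(235)  581,125,167(232)  577,126,170(230)  574,124,169(230)
211 600,125,151(194)  593,130,160(206)  591,127,158(219)  585,131,166(232)  582,130,167(238)  580,127,164(236)  575,129,169(231)  573,127,168(230)
212 619,96,101(160)  594,130,155(177)  590,130,157(194)  586,131,160(208)  582,130,161(221)  576,134,169(229)  135,876,1296(235)  569,133,172(234)
213 618,97,97(143)  615,96,98(147)  614,92,93(160)  586,131,155(193)  580,134,162(206)  578,132,160(210)  574,132,163(216)  570,133,166(229)
```

View pics/top4.png

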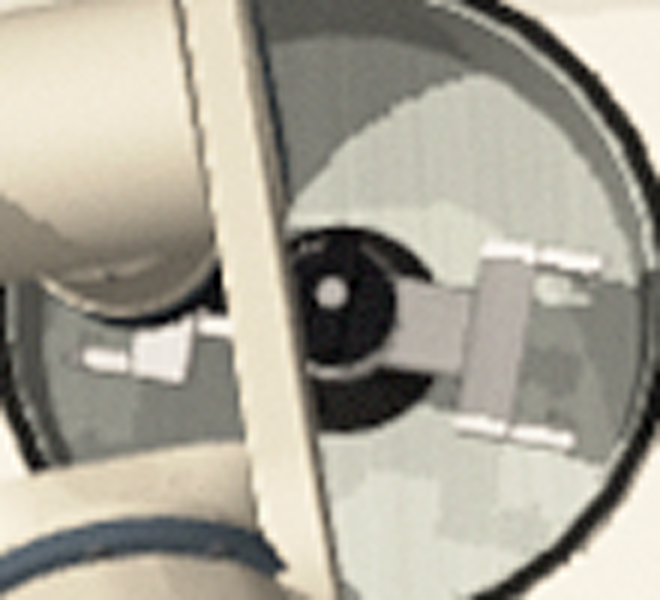

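```bash
python3 -m crank '[[[0,0,1.5],[0,0,0],1]]' | grep -E "force"
python3 -m crank '[[[0,0,1.5],[0,0,0],1]]'| grep -E "pos|force"
python3 -m crank '[[[0,0,0.7],[0,0,0],1]]'| grep -E "pos|force"
python3 -m crank '[[[0,0,0.7],[0,0,0],1]]'| grep -E "pos|force"
```

```text
contact_force: [-1.1, -0.1, -0.8]
eef_pos: [0.5884, 0.1178, 0.1605]
contact_force: [-0.0, -0.1, -0.4]
eef_pos: [0.5884, 0.1178, 0.1596]
contact_force: [0.5, 0.2, -0.3]
eef_pos: [0.5884, 0.1178, 0.1588]
contact_force: [-0.2, -0.5, 0.4]
```

```bash
python3 -m crank '[[[0,0,0.7],[0,0,0],1]]'| grep -E "pos|force"
python3 -m crank '[[[0,0,0.7],[0,0,0],1]]'| grep -E "pos|force"
python3 -m crank '[[[0,0,0.5],[0,0,0],1]]'| grep -E "pos|force"
```

```text
eef_pos: [0.5883, 0.1178, 0.158]
contact_force: [0.8, 0.4, 0.4]
eef_pos: [0.5883, 0.1178, 0.1572]
contact_force: [0.7, 0.4, -0.4]
eef_pos: [0.5883, 0.1178, 0.1565]
contact_force: [-0.9, -0.2, -0.6]
```

```bash
python3 -c "
from h import *
import cv2
show([*yp(1),.155])
p,d=ctrl.capture('side');m=ctrl.camera_model('side');v,u=np.mgrid[:384,:512]
c=p[180:220,190:250,::-1].astype(float);c=255*(c/255)**.6
cv2.imwrite('pics/side5.png',cv2.resize(c.astype('uint8'),None,fx=12,fy=12,interpolation=cv2.INTER_NEAREST))
X=np.stack([(u-m['cx'])/m['fx']*d,(v-m['cy'])/m['fy']*d,d],-1);W=(X-m['t'])@m['R']*1000
for v in range(200,214): print(v,'  '.join('%d,%d,%d(%d)'%(*W[v,u],p[v,u].mean()) for u in range(212,220)))
"
```

```text
t 7.78 p [0.5883 0.1178 0.1565] yaw 75.74 tilt [0.0002 0.0041] F [-0.94 -0.19 -0.6 ] T [0.016 0.024 0.019] w -0.0 q6 -1.132
to go (tool mm) [-0.4  0.4  1.5]
200 588,139,231(41)  587,135,226(37)  583,135,229(39)  580,133,228(40)  578,132,227(38)  579,124,218(38)  580,115,208(68)  577,114,208(86)
201 585,144,232(38)  587,134,220(34)  585,131,218(40)  579,136,226(38)  579,130,221(36)  575,131,223(37)  576,123,214(56)  577,115,204(86)
202 585,144,228(41)  580,146,232(39)  586,130,211(36)  580,135,221(36)  580,129,214(34)  579,124,208(52)  576,122,208(56)  577,115,199(79)
203 583,148,228(40)  583,143,222(43)  585,133,210(36)  584,129,206(33)  583,124,201(52)  580,124,202(79)  575,125,206(77)  577,115,193(85)
204 585,146,221(58)  582,144,219(39)  587,131,201(34)  584,129,200(33)  580,129,203(58)  581,123,195(103)  577,123,197(94)  577,116,189(89)
205 583,149,220(143)  590,132,196(60)  586,132,198(42)  584,129,196(43)  583,126,193(79)  578,128,198(115)  577,122,192(102)  576,118,187(82)
206 596,129,184(197)  592,129,187(103)  586,133,194(57)  583,132,194(47)  585,122,182(82)  579,126,190(11
[... 355 characters left out ...]
129,170(243)  591,126,168(242)  587,127,170(228)  587,121,164(214)  582,123,169(210)  580,120,167(213)  576,120,168(218)
210 598,128,161(218)  593,129,165(229)  590,129,167(240)  586,129,169(239)  586,124,163(233)  580,127,169(230)  578,124,168(229)  574,124,170(231)
211 598,128,156(190)  594,128,158(206)  589,130,163(221)  587,129,163(229)  583,128,164(235)  580,128,166(235)  577,126,164(232)  573,126,167(230)
212 621,93,96(164)  595,127,151(179)  589,131,159(194)  585,131,161(208)  583,129,160(217)  578,131,165(227)  575,130,165(234)  572,129,165(234)
213 619,96,95(141)  617,93,92(150)  612,95,98(159)  586,131,155(193)  582,131,158(206)  579,130,158(208)  575,131,161(218)  570,132,166(229)
```

View pics/side5.png

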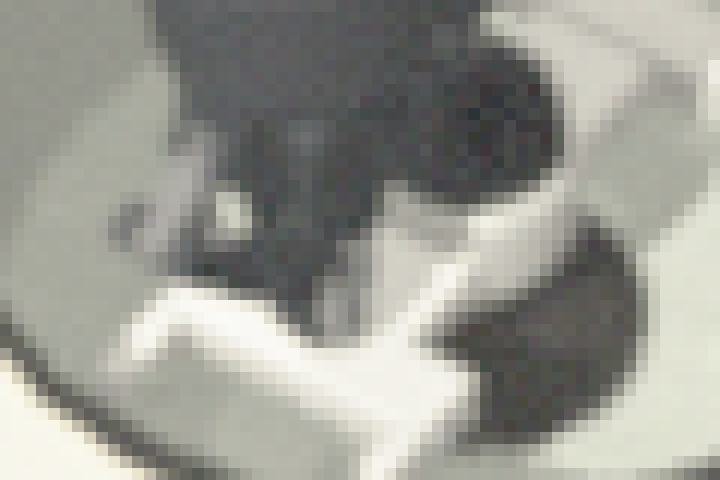

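```bash
python3 -m crank '[[[0,0,0.8],[0,0,0],1]]'| grep -E "pos|force"
python3 -m crank '[[[0,0,0.7],[0,0,0],1]]'| grep -E "pos|force"
python3 -m crank '[[[0,0,0.7],[0,0,0],1]]'| grep -E "pos|force"
python3 -m crank '[[[0,0,0.6],[0,0,0],1]]'| grep -E "pos|force"
```

```text
eef_pos: [0.5883, 0.1178, 0.1557]
contact_force: [0.1, -0.2, -0.1]
eef_pos: [0.5883, 0.1178, 0.155]
contact_force: [0.6, -0.5, 0.1]
eef_pos: [0.5883, 0.1178, 0.1542]
contact_force: [0.2, 0.5, 0.5]
eef_pos: [0.5883, 0.1178, 0.1535]
contact_force: [-0.1, -1.0, -0.0]
```

```bash
python3 -m crank '[[[0,0,0.6],[0,0,0],1]]'| grep -E "pos|force"
python3 -m crank '[[[0,0,0.6],[0,0,0],1]]'| grep -E "pos|force"
python3 -m crank '[[[0,0,0.6],[0,0,0],1]]'| grep -E "pos|force"
```

```text
eef_pos: [0.5883, 0.1178, 0.1529]
contact_force: [-0.2, -0.1, 0.7]
eef_pos: [0.5883, 0.1178, 0.1522]
contact_force: [-0.5, 0.6, 0.1]
eef_pos: [0.5883, 0.1179, 0.1515]
contact_force: [0.1, 0.2, 0.4]
```

```bash
cat > look.py <<'E'
from h import *
import cv2,sys
p,d=ctrl.capture('side');m=ctrl.camera_model('side');v,u=np.mgrid[:384,:512]
c=p[170:220,180:255,::-1].astype(float);c=255*(c/255)**.6
cv2.imwrite(sys.argv[1],cv2.resize(c.astype('uint8'),None,fx=10,fy=10,interpolation=cv2.INTER_CUBIC))
X=np.stack([(u-m['cx'])/m['fx']*d,(v-m['cy'])/m['fy']*d,d],-1);W=(X-m['t'])@m['R']*1000
np.save('Ws.npy',W);np.save('ps.npy',p)
E
python3 look.py pics/side6.png; python3 -c "
import numpy as np
W=np.load('Ws.npy');p=np.load('ps.npy')
for v in range(204,213): print(v,'  '.join('%d,%d,%d(%d)'%(*W[v,u],p[v,u].mean()) for u in range(212,220)))
# both yokes
v,u=np.mgrid[:384,:512]
for n,a in(('L',(211,222,209,214)),('R',(232,246,172,182))):
  k=(u>=a[0])&(u<=a[1])&(v>=a[2])&(v<=a[3])&(p.min(2)>150)&(abs(W[...,2]-167)<9);print(n,k.sum(),np.median(W[k],0))
"
```

```text
204 583,148,224(34)  582,144,219(35)  588,129,199(36)  584,130,202(34)  583,125,197(54)  579,125,199(94)  578,120,193(91)  577,116,189(84)
205 585,145,214(48)  581,147,219(35)  585,133,200(40)  583,131,199(33)  584,124,191(58)  578,127,196(90)  579,119,186(89)  577,117,186(83)
206 586,145,209(138)  591,131,189(63)  587,131,191(42)  585,128,189(39)  583,126,187(73)  579,127,191(106)  577,124,189(95)  577,116,179(80)
207 595,131,182(209)  593,129,181(122)  588,131,185(62)  586,127,183(41)  581,130,188(66)  579,127,186(110)  578,122,181(104)  577,118,176(76)
208 602,120,161(241)  596,123,167(206)  590,128,176(121)  585,129,180(60)  585,124,174(56)  579,127,180(111)  578,123,177(111)  579,114,166(114)
209 598,128,166(241)  594,128,168(241)  590,128,171(212)  584,132,178(145)  587,121,164(103)  580,125,173(127)  579,121,168(141)  575,121,170(186)
210 596,131,166(219)  593,129,165(230)  590,129,166(234)  588,126,164(228)  585,125,165(217)  580,126,169(210)  578,124,168(213)  575,122,166(225)
211 599,127,154(193)  594,130,160(206)  590,129,162(217)  587,128,161(227)  581,132,170(236)  579,129,168(235)  576,128,168(230)  574,125,165(230)
212 619,95,100(162)  594,129,154(177)  590,129,156(193)  587,129,158(210)  580,133,166(217)  579,130,163(227)  574,132,169(234)  570,133,172(234)
L 47 [574.97979589 128.88647945 166.00684167]
R 90 [579.24022487 -27.18922782 166.84841745]
```

View pics/side6.png

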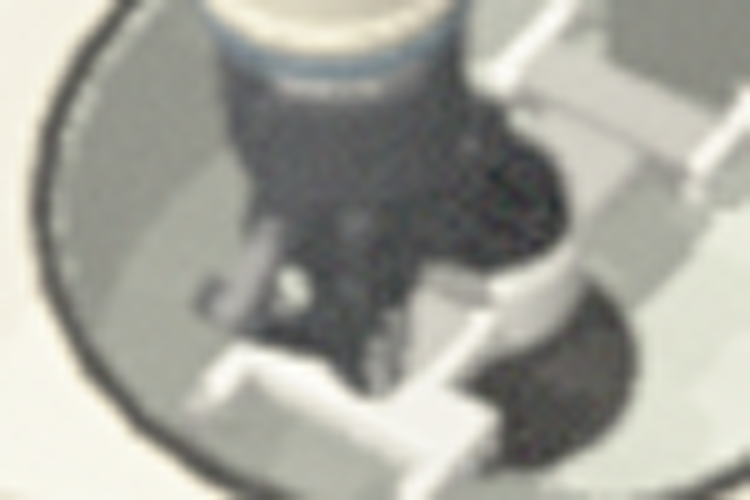

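```bash
python3 -m crank '[[[0,0,0.5],[0,0,0],1]]'| grep -E "pos|force"
python3 -m crank '[[[0,0,0.5],[0,0,0],1]]'| grep -E "pos|force"
python3 -m crank '[[[0,0,0.5],[0,0,0],1]]'| grep -E "pos|force"
python3 -m crank '[[[0,0,0.5],[0,0,0],1]]'| grep -E "pos|force"
```

```text
eef_pos: [0.5883, 0.1178, 0.1509]
contact_force: [-0.2, 1.1, 1.1]
eef_pos: [0.5883, 0.1179, 0.1504]
contact_force: [-1.4, 0.2, 1.1]
eef_pos: [0.5883, 0.118, 0.15]
contact_force: [-0.5, 0.9, 1.3]
eef_pos: [0.5883, 0.118, 0.1495]
contact_force: [-0.0, 0.4, 0.7]
```

```bash
python3 -m crank '[[[0,0,0.5],[0,0,0],1]]'| grep -E "pos|force"
python3 -m crank '[[[0,0,0.5],[0,0,0],1]]'| grep -E "pos|force"
python3 -m crank '[[[0,0,0.5],[0,0,0],1]]'| grep -E "pos|force"
```

```text
eef_pos: [0.5884, 0.1181, 0.1491]
contact_force: [-0.3, 0.1, 0.9]
eef_pos: [0.5884, 0.1182, 0.1487]
contact_force: [-1.2, 0.6, 3.0]
eef_pos: [0.5884, 0.1181, 0.1484]
contact_force: [-1.4, -0.6, 4.8]
```

```bash
python3 -m crank '[[[0,0,0.4],[0,0,0],1]]'| grep -E "pos|force"
python3 -m crank '[[[0,0,0.3],[0,0,0],1]]'| grep -E "pos|force"
```

```text
eef_pos: [0.5884, 0.1182, 0.1482]
contact_force: [-1.6, -0.2, 4.7]
eef_pos: [0.5884, 0.1182, 0.1481]
contact_force: [-1.4, 0.0, 4.5]
```

```bash
python3 -m crank '[[[0,0,0.5],[0,0,0],1]]'| grep -E "pos|force"
python3 -m crank '[[[0,0,0.5],[0,0,0],1]]'| grep -E "pos|force"
python3 -m crank '[[[0,0,0.4],[0,0,0],1]]'| grep -E "pos|force"
python3 look.py pics/side7.png
```

```text
eef_pos: [0.5884, 0.1182, 0.1479]
contact_force: [-2.9, -0.1, 6.9]
eef_pos: [0.5885, 0.1182, 0.1478]
contact_force: [-2.5, -0.4, 7.1]
eef_pos: [0.5885, 0.1182, 0.1478]
contact_force: [-2.1, -0.2, 7.2]
```

View pics/side7.png

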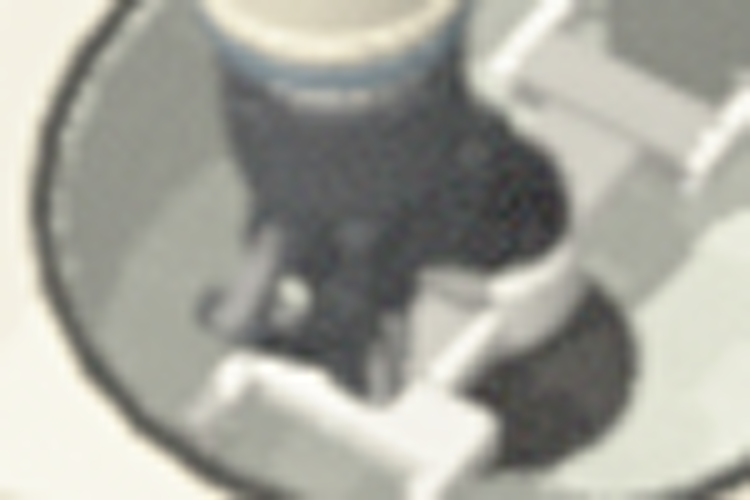

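Left arm is at its stop: contact at about 151 mm, the stop at about 149 mm, 7 N held. Now over to the right yoke.

```bash
python3 -m crank '[[[0,0,-15],[0,0,0],1],[[0,0,-30],[0,0,0],1],[[0,0,-30],[0,0,0],1],[[0,0,-25],[0,0,0],1],[[0,0,0],[0,0,0],1]]'
python3 -c "
from h import *
show([*yp(-1),.18]);rot(76)"
```

```text
clock: 9.93
eef_pos: [0.5868, 0.117, 0.2484]
tool_rot: [-2.476, -1.925, 0.003]
contact_force: [1.2, 0.3, 0.1]
width: 0.0004
t 9.93 p [0.5868 0.117  0.2484] yaw 75.74 tilt [-0.0044  0.0029] F [1.16 0.32 0.05] T [ 0.031 -0.022 -0.003] w 0.0004 q6 -1.131
to go (tool mm) [-144.7   16.1   68.1]
turn deg [-0.28 -0.1  -0.26]
```

```bash
python3 -m crank '[[[-35,4,0],[-0.2,0,-0.2],1],[[-35,4,0],[0,0,0],1],[[-35,4,0],[0,0,0],1],[[-35,4,0],[0,0,0],1],[[-3,0,0],[0,0,0],1],[[0,0,20],[0,0,0],1],[[0,0,20],[0,0,0],1],[[0,0,20],[0,0,0],1],[[0,0,5],[0,0,0],1],[[0,0,0],[0,0,0],1]]'
python3 -c "
from h import *
show([*yp(-1),.155]);rot(76)"
```

```text
clock: 10.77
eef_pos: [0.5688, -0.0308, 0.1796]
tool_rot: [2.474, 1.932, 0.009]
contact_force: [-0.2, -0.5, -0.1]
width: -0.0001
t 10.77 p [ 0.5688 -0.0308  0.1796] yaw 75.97 tilt [0.0061 0.002 ] F [-0.21 -0.47 -0.1 ] T [ 0.009 -0.014 -0.044] w -0.0001 q6 -1.385
to go (tool mm) [ 3.1 -3.4 24.6]
turn deg [ 0.31 -0.2  -0.03]
```

```bash
python3 -m crank '[[[3.1,-3.4,5],[0.3,-0.2,0],1],[[0,0,6],[0,0,0],1],[[0,0,5],[0,0,0],1],[[0,0,0],[0,0,0],1]]'
python3 -c "
from h import *
show([*yp(-1),.155]);rot(76)"
```

```text
clock: 11.1
eef_pos: [0.5671, -0.0255, 0.1637]
tool_rot: [2.474, 1.934, 0.001]
contact_force: [-0.6, -0.2, 0.2]
width: 0.0002
t 11.1 p [ 0.5671 -0.0255  0.1637] yaw 76.03 tilt [ 0.0011 -0.0002] F [-0.59 -0.24  0.19] T [ 0.004  0.02  -0.048] w 0.0002 q6 -1.374
to go (tool mm) [-1.6 -0.2  8.7]
turn deg [ 0.06 -0.    0.03]
```

```bash
python3 -m crank '[[[-1,0,2],[0,0,0],1],[[0,0,1.5],[0,0,0],1],[[0,0,1.5],[0,0,0],1]]'| grep -E "pos|force"
python3 -m crank '[[[0,0,1],[0,0,0],1]]'| grep -E "pos|force"
python3 -m crank '[[[0,0,0.7],[0,0,0],1]]'| grep -E "pos|force"
python3 -m crank '[[[0,0,0.6],[0,0,0],1]]'| grep -E "pos|force"
python3 -m crank '[[[0,0,0.6],[0,0,0],1]]'| grep -E "pos|force"
```

```text
eef_pos: [0.5678, -0.0262, 0.1596]
contact_force: [-0.7, -0.4, 0.6]
eef_pos: [0.568, -0.0262, 0.1587]
contact_force: [-0.1, -0.5, -0.2]
eef_pos: [0.5681, -0.0263, 0.158]
contact_force: [-0.7, -0.1, -0.2]
eef_pos: [0.5682, -0.0263, 0.1575]
contact_force: [0.1, -0.4, 0.9]
eef_pos: [0.5682, -0.0264, 0.1569]
contact_force: [-0.2, -1.2, 1.0]
```

```bash
python3 -m crank '[[[0,0,0.6],[0,0,0],1]]'| grep -E "pos|force"
python3 -m crank '[[[0,0,0.6],[0,0,0],1]]'| grep -E "pos|force"
python3 -m crank '[[[0,0,0.5],[0,0,0],1]]'| grep -E "pos|force"
python3 -m crank '[[[0,0,0.5],[0,0,0],1]]'| grep -E "pos|force"
```

```text
eef_pos: [0.5683, -0.0265, 0.1563]
contact_force: [0.3, -0.3, 0.1]
eef_pos: [0.5684, -0.0265, 0.1557]
contact_force: [0.1, 0.3, 0.3]
eef_pos: [0.5683, -0.0265, 0.1552]
contact_force: [-0.6, 0.1, -1.0]
eef_pos: [0.5684, -0.0265, 0.1547]
contact_force: [0.5, 0.1, 0.1]
```

```bash
python3 -m crank '[[[0,0,0.6],[0,0,0],1]]'| grep -E "pos|force"
python3 -m crank '[[[0,0,0.6],[0,0,0],1]]'| grep -E "pos|force"
python3 -m crank '[[[0,0,0.5],[0,0,0],1]]'| grep -E "pos|force"
python3 -m crank '[[[0,0,0.5],[0,0,0],1]]'| grep -E "pos|force"
```

```text
eef_pos: [0.5684, -0.0265, 0.154]
contact_force: [0.6, -0.0, -0.4]
eef_pos: [0.5683, -0.0265, 0.1533]
contact_force: [-0.6, 0.2, -0.0]
eef_pos: [0.5684, -0.0265, 0.1528]
contact_force: [-1.5, 0.0, 1.6]
eef_pos: [0.5684, -0.0266, 0.1523]
contact_force: [-0.6, -0.2, 0.7]
```

```bash
python3 -m crank '[[[0,0,0.5],[0,0,0],1]]'| grep -E "pos|force"
python3 -m crank '[[[0,0,0.5],[0,0,0],1]]'| grep -E "pos|force"
python3 -m crank '[[[0,0,0.5],[0,0,0],1]]'| grep -E "pos|force"
```

```text
eef_pos: [0.5684, -0.0266, 0.1518]
contact_force: [-0.0, -1.0, 0.3]
eef_pos: [0.5684, -0.0267, 0.1513]
contact_force: [-0.2, -0.8, -0.1]
eef_pos: [0.5684, -0.0267, 0.1508]
contact_force: [-0.6, -1.5, 0.7]
```

```bash
python3 -m crank '[[[0,0,0.5],[0,0,0],1]]'| grep -E "pos|force"
python3 -m crank '[[[0,0,0.5],[0,0,0],1]]'| grep -E "pos|force"
python3 -m crank '[[[0,0,0.5],[0,0,0],1]]'| grep -E "pos|force"
```

```text
eef_pos: [0.5684, -0.0268, 0.1502]
contact_force: [0.6, -1.0, 1.4]
eef_pos: [0.5684, -0.0268, 0.1497]
contact_force: [-0.8, -0.9, 1.3]
eef_pos: [0.5684, -0.0268, 0.1492]
contact_force: [-0.4, -1.1, 1.9]
```

```bash
python3 -m crank '[[[0,0,0.5],[0,0,0],1]]'| grep -E "pos|force"
python3 -m crank '[[[0,0,0.5],[0,0,0],1]]'| grep -E "pos|force"
```

```text
eef_pos: [0.5684, -0.0269, 0.1487]
contact_force: [-1.3, -1.1, 3.0]
eef_pos: [0.5684, -0.0269, 0.1484]
contact_force: [-2.9, -0.9, 3.7]
```

```bash
python3 -m crank '[[[0,0,0.5],[0,0,0],1]]'| grep -E "pos|force"
python3 -m crank '[[[0,0,0.5],[0,0,0],1]]'| grep -E "pos|force"
python3 -m crank '[[[0,0,0.5],[0,0,0],1]]'| grep -E "pos|force"
python3 -m crank '[[[0,0,0.5],[0,0,0],1]]'| grep -E "pos|force"
```

```text
eef_pos: [0.5684, -0.0269, 0.1481]
contact_force: [-2.1, -0.5, 5.7]
eef_pos: [0.5684, -0.027, 0.1478]
contact_force: [-2.1, -0.8, 6.5]
eef_pos: [0.5685, -0.027, 0.1477]
contact_force: [-1.5, 0.7, 5.6]
eef_pos: [0.5684, -0.027, 0.1476]
contact_force: [-2.0, -1.0, 6.6]
```

Right arm also reached its stop (about 6 N). The estimated sink is about 1.9 mm, so the gap is about 0.67 mm and the free turn about 0.42 rad. Now the knob.

```bash
python3 -m crank '[[[0,0,-15],[0,0,0],1],[[0,0,-30],[0,0,0],1],[[0,0,-30],[0,0,0],1],[[0,0,-25],[0,0,0],0.5],[[0,0,0],[0,0,0],0]]'
python3 -c "
from h import *
show([*C,.20]);rot(76)"
```

```text
clock: 13.77
eef_pos: [0.5664, -0.0262, 0.2488]
tool_rot: [-2.475, -1.935, 0.0]
contact_force: [0.8, 0.1, 1.0]
width: 0.0232
t 13.77 p [ 0.5664 -0.0262  0.2488] yaw 76.05 tilt [-0.0001  0.0001] F [0.82 0.08 1.02] T [-0.057 -0.022  0.008] w 0.0232 q6 -1.376
to go (tool mm) [72.  -6.4 48.8]
turn deg [-0.01 -0.    0.05]
```

```bash
python3 -m crank '[[[36,-3,0],[0,0,0],0],[[33,-3,0],[0,0,0],0],[[0,0,0],[0,0,0],0],[[0,0,0],[0,0,0],0],[[0,0,0],[0,0,0],0]]'
python3 look.py pics/side8.png
python3 -c "
from h import *
import cv2
show([*C,.20]);rot(76)
p,d=ctrl.capture('top');cv2.imwrite('pics/top8.png',cv2.resize(p[120:220,180:290,::-1],None,fx=6,fy=6,interpolation=cv2.INTER_CUBIC))"
```

```text
clock: 14.18
eef_pos: [0.5787, 0.0441, 0.2492]
tool_rot: [2.475, 1.931, 0.006]
contact_force: [-0.4, 0.2, -0.1]
width: 0.0833
t 14.23 p [0.5786 0.0437 0.2491] yaw 75.9 tilt [0.0038 0.0005] F [ 0.92  0.81 -0.61] T [ 0.039 -0.031 -0.001] w 0.0855 q6 -1.252
to go (tool mm) [ 1.1 -1.6 49.1]
turn deg [ 0.21 -0.08 -0.1 ]
```

View pics/side8.png

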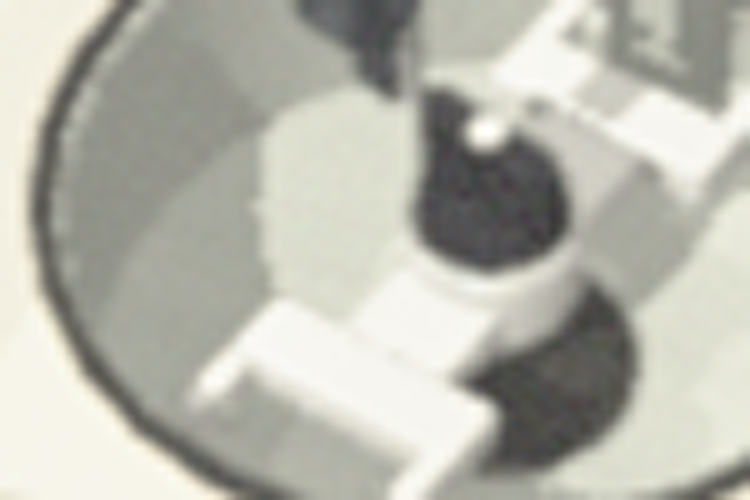

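View pics/top8.png

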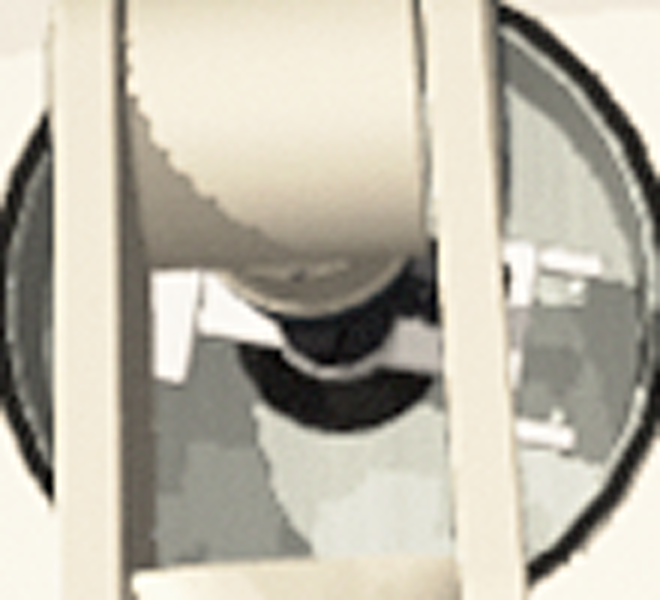

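Open fingers straddle the knob (left finger at about (385,85), above it). Going down.

```bash
python3 -m crank '[[[1,-1.6,20],[0.2,0,0],0],[[0,0,25],[0,0,0],0],[[0,0,0],[0,0,0],0]]'
python3 -c "
from h import *
show([*C,.172]);rot(76)"
```

```text
clock: 14.53
eef_pos: [0.5779, 0.0423, 0.2038]
tool_rot: [2.479, 1.928, 0.004]
contact_force: [-0.5, -0.3, -0.4]
width: 0.0853
t 14.53 p [0.5779 0.0423 0.2038] yaw 75.73 tilt [0.0028 0.0009] F [-0.49 -0.32 -0.41] T [ 0.009  0.056 -0.013] w 0.0853 q6 -1.252
to go (tool mm) [ 2.6 -1.2 31.8]
turn deg [ 0.14 -0.09 -0.27]
```

```bash
python3 -m crank '[[[2,-1,12],[0.1,0,-0.2],0],[[0,0,10],[0,0,0],0],[[0,0,0],[0,0,0],0]]'
python3 look.py pics/side9.png
python3 -c "
from h import *
show([*C,.172]);rot(76)
W=np.load('Ws.npy');p=np.load('ps.npy')
for v in range(178,200): print(v,'  '.join('%d,%d,%d(%d)'%(*W[v,u],p[v,u].mean()) for u in range(213,221)))
"
```

```text
clock: 14.78
eef_pos: [0.5775, 0.043, 0.181]
tool_rot: [-2.478, -1.93, -0.002]
contact_force: [-0.1, -0.2, -0.1]
width: 0.0851
t 14.83 p [0.5778 0.043  0.1817] yaw 75.83 tilt [0.0013 0.0012] F [-0.41  0.13  0.58] T [ 0.065 -0.035 -0.011] w 0.0853 q6 -1.253
to go (tool mm) [ 2.  -0.8  9.7]
turn deg [ 0.05 -0.09 -0.17]
178 596,107,296(79)  592,109,301(94)  589,107,300(73)  583,111,307(53)  584,105,300(40)  580,104,302(31)  578,101,299(48)  586,82,276(49)
179 598,105,289(63)  591,111,299(74)  586,113,303(62)  584,110,301(53)  581,110,303(43)  580,105,298(43)  668,-52,94(86)  587,81,270(95)
180 594,112,294(56)  593,108,290(62)  588,109,294(56)  585,109,294(52)  581,110,298(42)  581,104,291(50)  666,-49,93(121)  661,-48,96(164)
181 595,110,286(54)  591,110,289(54)  588,111,290(55)  583,113,295(50)  581,110,293(40)  580,106,289(51)  661,-40,99(136)  658,-42,98(184)
182 595,110,282(49)  591,112,286(53)  587,113,289(53)  585,111,287(52)  583,108,285(42)  582,103,281(59)  660,-37,97(149)  656,-37,99(178)
183 601,102,266(42)  591,112,282(49)  588,111,282(54)  583,113,286(51)  583,107,280(39)  
[... 1498 characters left out ...]
34,13,98(192)  601,64,171(181)
195 653,23,94(194)  648,24,98(195)  646,21,96(196)  642,21,98(194)  642,14,89(197)  635,18,98(206)  634,13,92(211)  600,65,167(205)
196 648,32,101(194)  647,27,96(195)  644,25,95(193)  640,25,97(193)  636,24,99(200)  633,23,98(207)  630,21,98(210)  601,65,161(214)
197 648,33,96(194)  646,28,92(193)  643,27,92(191)  638,28,96(192)  634,28,98(201)  630,28,100(211)  601,71,162(225)  596,73,167(233)
198 643,41,102(195)  642,36,98(193)  639,34,96(193)  635,33,98(199)  631,34,101(208)  602,77,163(225)  598,78,167(236)  595,75,165(239)
199 642,42,99(197)  639,41,98(196)  636,39,99(197)  633,38,99(204)  604,80,161(226)  598,84,169(236)  597,78,162(239)  593,79,165(239)
```

View pics/side9.png

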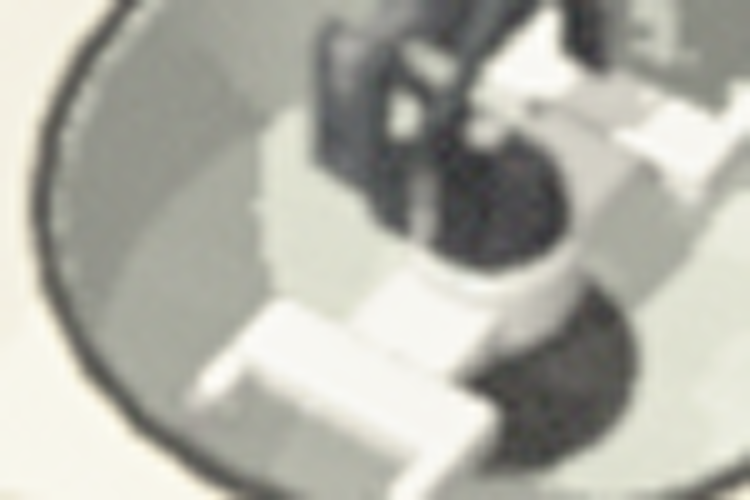

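```bash
python3 -m crank '[[[2,-0.8,7],[0,0,-0.2],0],[[0,0,3],[0,0,0],0],[[0,0,0],[0,0,0],0]]'
python3 -c "
from h import *
show([*C,.172]);rot(76)"
python3 -m crank '[[[0,0,0],[0,0,0],0.5],[[0,0,0],[0,0,0],0.6],[[0,0,0],[0,0,0],0.7],[[0,0,0],[0,0,0],0.7]]'
python3 -c "
from h import *
show([*C,.172]);rot(76)"
```

```text
clock: 15.08
eef_pos: [0.5787, 0.0453, 0.1725]
tool_rot: [2.474, 1.934, 0.006]
contact_force: [-0.1, 0.7, 0.4]
width: 0.0852
t 15.08 p [0.5787 0.0453 0.1725] yaw 76.03 tilt [0.0038 0.0014] F [-0.14  0.71  0.45] T [-0.01  -0.008 -0.014] w 0.0852 q6 -1.253
to go (tool mm) [-0.3 -1.1  0.5]
turn deg [ 0.19 -0.13  0.03]
clock: 15.42
eef_pos: [0.5793, 0.0455, 0.1736]
tool_rot: [2.473, 1.934, 0.008]
contact_force: [0.7, 0.5, -1.0]
width: 0.0391
t 15.42 p [0.5793 0.0455 0.1736] yaw 76.06 tilt [0.0055 0.0015] F [ 0.73  0.52 -1.  ] T [-0.029  0.005 -0.013] w 0.0391 q6 -1.253
to go (tool mm) [-0.8 -1.7  1.6]
turn deg [ 0.29 -0.16  0.06]
```

```bash
python3 -m crank '[[[-0.5,-1.5,1],[0.2,-0.1,0],0.75],[[0,0,0],[0,0,0],0.8],[[0,0,0],[0,0,0],0.9],[[0,0,0],[0,0,0],1],[[0,0,0],[0,0,0],1]]'
python3 -c "
from h import *
show([*C,.172]);rot(76)"
python3 look.py pics/side10.png
```

```text
clock: 15.83
eef_pos: [0.578, 0.0456, 0.1732]
tool_rot: [2.474, 1.935, 0.004]
contact_force: [-0.3, 0.2, 0.4]
width: 0.0148
t 15.83 p [0.578  0.0456 0.1732] yaw 76.06 tilt [0.0025 0.0008] F [-0.34  0.17  0.4 ] T [ 0.034 -0.036 -0.067] w 0.0148 q6 -1.252
to go (tool mm) [-0.5 -0.4  1.2]
turn deg [ 0.13 -0.08  0.06]
```

View pics/side10.png

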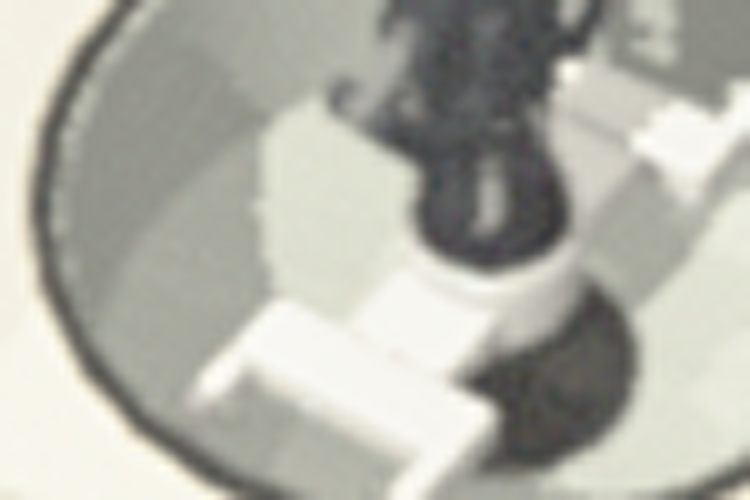

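```bash
python3 -m crank '[[[0,0,0],[0,0,0],1],[[0,0,0],[0,0,0],1]]'
python3 -c "
from h import *
show([*C,.172])"
```

```text
clock: 16.05
eef_pos: [0.578, 0.0456, 0.1731]
tool_rot: [2.474, 1.935, 0.004]
contact_force: [0.5, -0.1, 0.8]
width: 0.0153
t 16.05 p [0.578  0.0456 0.1731] yaw 76.05 tilt [0.0023 0.0008] F [ 0.5  -0.15  0.77] T [ 0.012  0.011 -0.041] w 0.0153 q6 -1.252
to go (tool mm) [-0.5 -0.4  1.1]
```

```bash
cat > s.sh <<'E'
python3 -c "
from h import *
show()"
E
python3 -m crank '[[[0,0,0.1],[0,0,3],1],[[0,0,0.1],[0,0,3],1]]' >/dev/null; sh s.sh
python3 -m crank '[[[0,0,0.1],[0,0,3],1],[[0,0,0.1],[0,0,3],1]]' >/dev/null; sh s.sh
python3 -m crank '[[[0,0,0.1],[0,0,2],1]]' >/dev/null; sh s.sh
```

```text
t 16.22 p [0.578  0.0457 0.173 ] yaw 70.0 tilt [0.0024 0.001 ] F [-1.23  1.62  0.74] T [0.144 0.026 0.252] w 0.0154 q6 -1.146
t 16.38 p [0.5781 0.0459 0.1728] yaw 63.76 tilt [0.0026 0.001 ] F [0.1  0.06 0.07] T [0.088 0.013 0.197] w 0.015 q6 -1.037
t 16.47 p [0.5781 0.0459 0.1728] yaw 61.62 tilt [0.0026 0.001 ] F [0.34 0.85 0.53] T [0.067 0.059 0.203] w 0.015 q6 -1.0
```

```bash
for i in 1; do :; done
python3 -m crank '[[[0,0,0.06],[0,0,2],1]]' >/dev/null; sh s.sh
python3 -m crank '[[[0,0,0.06],[0,0,2],1]]' >/dev/null; sh s.sh
python3 -m crank '[[[0,0,0.06],[0,0,2],1]]' >/dev/null; sh s.sh
```

```text
t 16.55 p [0.5781 0.046  0.1727] yaw 59.52 tilt [0.0027 0.001 ] F [0.84 0.86 0.82] T [ 0.052 -0.008  0.151] w 0.0153 q6 -0.963
t 16.63 p [0.5782 0.0461 0.1726] yaw 57.43 tilt [0.0028 0.001 ] F [-0.2   1.86 -0.17] T [ 0.079 -0.008  0.224] w 0.0153 q6 -0.926
t 16.72 p [0.5782 0.0461 0.1726] yaw 55.35 tilt [0.0028 0.0011] F [0.53 0.63 0.37] T [ 0.051 -0.019  0.157] w 0.0149 q6 -0.89
```

```bash
python3 -m crank '[[[0,0,0.06],[0,0,2],1]]' >/dev/null; sh s.sh
python3 -m crank '[[[0,0,0.06],[0,0,2],1]]' >/dev/null; sh s.sh
```

```text
t 16.8 p [0.5783 0.0462 0.1725] yaw 53.27 tilt [0.0029 0.001 ] F [-0.66 -0.24  0.17] T [0.087 0.008 0.184] w 0.0153 q6 -0.854
t 16.88 p [0.5783 0.0462 0.1725] yaw 51.19 tilt [0.003 0.001] F [0.02 0.77 0.01] T [ 0.03  -0.019  0.156] w 0.0148 q6 -0.817
```

```bash
python3 -m crank '[[[0,0,0.06],[0,0,2],1]]' >/dev/null; sh s.sh
python3 -m crank '[[[0,0,0.06],[0,0,2],1]]' >/dev/null; sh s.sh
```

```text
t 16.97 p [0.5784 0.0463 0.1724] yaw 49.1 tilt [0.0031 0.001 ] F [-0.36  0.53  0.55] T [0.096 0.053 0.152] w 0.015 q6 -0.781
t 17.05 p [0.5784 0.0463 0.1724] yaw 47.03 tilt [0.0032 0.001 ] F [-0.57  1.5  -0.12] T [0.132 0.075 0.253] w 0.0156 q6 -0.744
```

```bash
python3 -m crank '[[[0,0,0.06],[0,0,2],1]]' >/dev/null; sh s.sh
python3 -m crank '[[[0,0,0.06],[0,0,2],1]]' >/dev/null; sh s.sh
```

```text
t 17.13 p [0.5785 0.0464 0.1724] yaw 44.95 tilt [0.0032 0.001 ] F [1.02 1.6  0.02] T [0.059 0.085 0.299] w 0.0149 q6 -0.708
t 17.22 p [0.5785 0.0464 0.1724] yaw 42.88 tilt [0.0033 0.0009] F [1.21 0.98 1.59] T [0.098 0.075 0.363] w 0.015 q6 -0.672
```

```bash
python3 -m crank '[[[0,0,0.05],[0,0,2],1]]' >/dev/null; sh s.sh
python3 -m crank '[[[0,0,0.05],[0,0,2],1]]' >/dev/null; sh s.sh
python3 -m crank '[[[0,0,0.05],[0,0,2],1]]' >/dev/null; sh s.sh
```

```text
t 17.3 p [0.5785 0.0465 0.1723] yaw 40.81 tilt [0.0033 0.0008] F [0.84 0.99 0.96] T [0.104 0.062 0.399] w 0.0153 q6 -0.635
t 17.38 p [0.5786 0.0465 0.1723] yaw 38.75 tilt [0.0034 0.0007] F [0.78 0.21 0.49] T [0.078 0.09  0.429] w 0.0152 q6 -0.599
t 17.47 p [0.5786 0.0465 0.1723] yaw 36.69 tilt [0.0035 0.0006] F [0.57 1.9  0.78] T [0.064 0.06  0.401] w 0.0156 q6 -0.563
```

```bash
python3 -m crank '[[[0,0,0.05],[0,0,2],1]]' >/dev/null; sh s.sh
python3 -m crank '[[[0,0,0.03],[0,0,1],1]]' >/dev/null; sh s.sh
python3 -m crank '[[[0,0,0],[0,0,0],1]]' >/dev/null; sh s.sh
```

```text
t 17.55 p [0.5787 0.0466 0.1722] yaw 34.64 tilt [0.0036 0.0004] F [-1.15  0.14  1.  ] T [0.079 0.044 0.543] w 0.0152 q6 -0.527
t 17.63 p [0.5787 0.0466 0.1722] yaw 33.58 tilt [0.0037 0.0002] F [-0.08  1.16  1.1 ] T [0.069 0.068 0.387] w 0.0153 q6 -0.508
t 17.72 p [0.5787 0.0466 0.1722] yaw 33.57 tilt [0.0036 0.0001] F [-0.21 -0.32 -0.29] T [0.06  0.081 0.259] w 0.0157 q6 -0.508
```

```bash
python3 -m crank '[[[0,0,0],[0,0,0],0.6],[[0,0,0],[0,0,0],0.3],[[0,0,0],[0,0,0],0],[[0,0,0],[0,0,0],0],[[0,0,0],[0,0,0],0],[[0,0,0],[0,0,0],0]]' ; sh s.sh
python3 -m crank '[[[0,0,-20],[0,0,0],0],[[0,0,-30],[0,0,0],0],[[0,0,-25],[0,0,0],0],[[0,0,0],[0,0,0],0.5],[[0,0,0],[0,0,0],1],[[0,0,0],[0,0,0],1]]'; python3 -c "
from h import *
show([*yp(1),.18]);rot(60)"
python3 look.py pics/side11.png
```

```text
clock: 18.22
eef_pos: [0.5786, 0.0464, 0.172]
tool_rot: [3.006, 0.91, 0.005]
contact_force: [-0.0, 0.5, -0.7]
width: 0.0849
t 18.22 p [0.5786 0.0464 0.172 ] yaw 33.68 tilt [0.0033 0.0002] F [-0.01  0.47 -0.72] T [-0.071  0.023  0.029] w 0.0849 q6 -0.51
clock: 18.72
eef_pos: [0.5773, 0.0462, 0.2488]
tool_rot: [3.007, 0.91, 0.001]
contact_force: [-0.3, -0.1, -0.5]
width: 0.0517
t 18.72 p [0.5773 0.0462 0.2488] yaw 33.69 tilt [0.0005 0.0001] F [-0.3  -0.14 -0.55] T [-0.003 -0.015  0.033] w 0.0517 q6 -0.511
to go (tool mm) [ 48.8 -53.   68.8]
turn deg [ 2.000e-02 -2.000e-02 -2.631e+01]
```

View pics/side11.png

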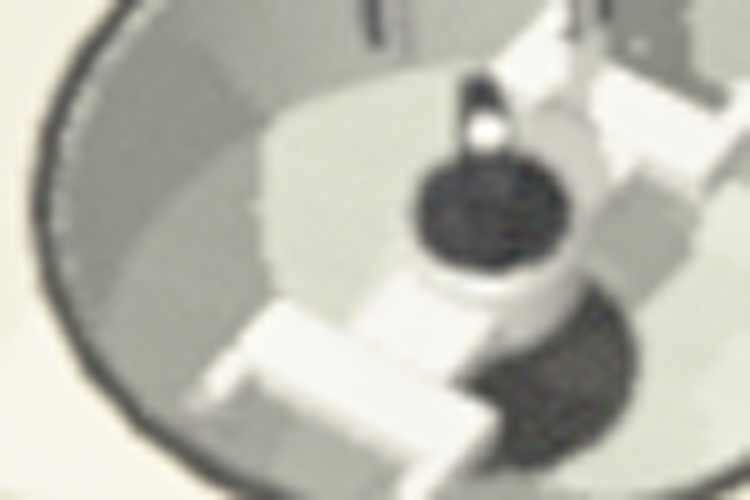

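The knob's bar is now seen end-on at about (483,110), so it turned with the gripper and was released cleanly. Back to the left arm.

```bash
python3 -m crank '[[[0,0,0],[0,0,-7],1],[[0,0,0],[0,0,-7],1],[[0,0,0],[0,0,-7],1],[[0,0,0],[0,0,-7],1],[[0,0,0],[0,0,-7],1],[[0,0,0],[0,0,-7],1],[[0,0,0],[0,0,0],1]]'; python3 -c "
from h import *
show([.5884,.1178,.18]);rot(76)"
```

```text
clock: 19.35
eef_pos: [0.5726, 0.0459, 0.2395]
tool_rot: [-2.454, -1.949, 0.017]
contact_force: [-0.0, 0.2, -0.1]
width: 0.0
t 19.35 p [0.5726 0.0459 0.2395] yaw 76.92 tilt [-0.0131 -0.0009] F [-0.05  0.23 -0.14] T [ 0.016 -0.034 -0.029] w 0.0 q6 -1.265
to go (tool mm) [73.9 -0.2 59.2]
turn deg [-0.72  0.23  0.91]
```

```bash
python3 -m crank '[[[36,0,0],[-0.7,0.2,0.9],1],[[36,0,0],[0,0,0],1],[[0,0,0],[0,0,0],1],[[0,0,20],[0,0,0],1],[[0,0,20],[0,0,0],1],[[0,0,10],[0,0,0],1],[[0,0,0],[0,0,0],1]]'; python3 -c "
from h import *
show([.5884,.1178,.16]);rot(76)"
```

```text
clock: 19.93
eef_pos: [0.588, 0.1179, 0.1821]
tool_rot: [-2.501, -1.897, 0.01]
contact_force: [-0.8, 0.2, -0.0]
width: -0.0002
t 19.93 p [0.588  0.1179 0.1821] yaw 74.38 tilt [-0.0063 -0.0019] F [-0.75  0.16 -0.04] T [0.033 0.009 0.017] w -0.0002 q6 -1.102
to go (tool mm) [ 0.1  0.5 22.1]
turn deg [-0.32  0.2  -1.62]
```

```bash
python3 -m crank '[[[0,0.5,10],[-0.3,0.2,-1.6],1],[[0,0,8],[0,0,0],1],[[0,0,3],[0,0,0],1],[[0,0,0],[0,0,0],1]]'; python3 -c "
from h import *
show([.5884,.1178,.155]);rot(76)"
```

```text
clock: 20.27
eef_pos: [0.5879, 0.1168, 0.1601]
tool_rot: [-2.482, -1.924, 0.004]
contact_force: [-0.5, 0.6, 1.1]
width: 0.0002
t 20.27 p [0.5879 0.1168 0.1601] yaw 75.56 tilt [-0.0025 -0.0005] F [-0.51  0.59  1.14] T [-0.004 -0.011  0.013] w 0.0002 q6 -1.125
to go (tool mm) [1.1 0.2 5.1]
turn deg [-0.13  0.06 -0.44]
```

```bash
python3 -m crank '[[[1,0,2],[0,0,0],1],[[0,0,2],[0,0,0],1],[[0,0,1],[0,0,0],1]]'| grep -E "pos|force"
python3 -m crank '[[[0,0,1],[0,0,0],1]]'| grep -E "pos|force"
python3 -m crank '[[[0,0,0.7],[0,0,0],1]]'| grep -E "pos|force"
python3 -m crank '[[[0,0,0.5],[0,0,0],1]]'| grep -E "pos|force"
```

```text
eef_pos: [0.5892, 0.1177, 0.1564]
contact_force: [-0.4, 0.1, -0.1]
eef_pos: [0.5895, 0.1177, 0.1557]
contact_force: [-0.8, 0.2, 0.1]
eef_pos: [0.5897, 0.1177, 0.1553]
contact_force: [0.2, -0.5, 0.5]
eef_pos: [0.5898, 0.1178, 0.1549]
contact_force: [-0.4, 0.3, 0.6]
```

```bash
python3 -m crank '[[[0,0,0.5],[0,0,0],1]]'| grep -E "pos|force"
python3 -m crank '[[[0,0,0.5],[0,0,0],1]]'| grep -E "pos|force"
```

```text
eef_pos: [0.5899, 0.1178, 0.1545]
contact_force: [0.2, 0.5, 1.0]
eef_pos: [0.5899, 0.1178, 0.1541]
contact_force: [0.1, 0.3, -0.8]
```

```bash
python3 -m crank '[[[0,0,0.6],[0,0,0],1]]'| grep -E "pos|force"
python3 -m crank '[[[0,0,0.6],[0,0,0],1]]'| grep -E "pos|force"
python3 -m crank '[[[0,0,0.5],[0,0,0],1]]'| grep -E "pos|force"
```

```text
eef_pos: [0.59, 0.1178, 0.1535]
contact_force: [-0.2, 0.2, -1.0]
eef_pos: [0.59, 0.1178, 0.1529]
contact_force: [-0.1, 0.2, -0.3]
eef_pos: [0.59, 0.1179, 0.1523]
contact_force: [0.3, 0.2, 0.7]
```

```bash
python3 -m crank '[[[0,0,0.5],[0,0,0],1]]'| grep -E "pos|force"
python3 -m crank '[[[0,0,0.5],[0,0,0],1]]'| grep -E "pos|force"
python3 -m crank '[[[0,0,0.5],[0,0,0],1]]'| grep -E "pos|force"
```

```text
eef_pos: [0.59, 0.1178, 0.1518]
contact_force: [0.8, 0.3, 0.3]
eef_pos: [0.59, 0.1179, 0.1512]
contact_force: [-0.2, 0.6, 0.5]
eef_pos: [0.59, 0.1179, 0.1509]
contact_force: [-2.1, 0.2, 5.6]
```

```bash
python3 -m crank '[[[0,0,0.5],[0,0,0],1]]'| grep -E "pos|force"
```

```text
eef_pos: [0.59, 0.1179, 0.1507]
contact_force: [-2.2, 0.7, 7.2]
```

```bash
python3 -m crank '[[[0,0,0.3],[0,0,0],1],[[0,0,0.3],[0,0,0],1]]'| grep -E "pos|force"
python3 -m crank '[[[0,0,-15],[0,0,0],1],[[0,0,-30],[0,0,0],1],[[0,0,-30],[0,0,0],1],[[0,0,-20],[0,0,0],1],[[0,0,0],[0,0,0],1]]'
python3 -c "
from h import *
show([.5684,-.0266,.18]);rot(76)"
```

```text
eef_pos: [0.59, 0.1179, 0.1508]
contact_force: [-2.7, 0.7, 3.8]
clock: 22.1
eef_pos: [0.5884, 0.1175, 0.2465]
tool_rot: [-2.485, -1.919, 0.005]
contact_force: [0.6, 1.2, 0.9]
width: -0.0003
t 22.1 p [0.5884 0.1175 0.2465] yaw 75.36 tilt [-0.0036 -0.0008] F [0.65 1.22 0.91] T [ 0.023 -0.051 -0.008] w -0.0003 q6 -1.12
to go (tool mm) [-144.4   17.3   66.7]
turn deg [-0.19  0.09 -0.64]
```

```bash
python3 -m crank '[[[-35,4,0],[-0.2,0,-0.6],1],[[-35,4,0],[0,0,0],1],[[-35,4,0],[0,0,0],1],[[-35,4,0],[0,0,0],1],[[0,0,0],[0,0,0],1],[[0,0,20],[0,0,0],1],[[0,0,20],[0,0,0],1],[[0,0,18],[0,0,0],1],[[0,0,5],[0,0,0],1],[[0,0,0],[0,0,0],1]]'
python3 -c "
from h import *
show([.5684,-.0266,.157]);rot(76)"
```

```text
clock: 22.93
eef_pos: [0.5693, -0.0279, 0.1777]
tool_rot: [2.473, 1.933, 0.003]
contact_force: [-0.3, 0.2, -0.4]
width: 0.0002
t 22.93 p [ 0.5693 -0.0279  0.1777] yaw 76.01 tilt [ 0.0036 -0.0011] F [-0.35  0.22 -0.45] T [ 0.03   0.019 -0.033] w 0.0002 q6 -1.377
to go (tool mm) [ 1.1 -1.3 20.7]
turn deg [0.22 0.01 0.01]
```

```bash
python3 -m crank '[[[1,-1.3,8],[0.2,0,0],1],[[0,0,7],[0,0,0],1],[[0,0,3],[0,0,0],1],[[0,0,1],[0,0,0],1]]'| grep -E "pos|force"
python3 -m crank '[[[0,0,1],[0,0,0],1],[[0,0,1],[0,0,0],1]]'| grep -E "pos|force"
python3 -m crank '[[[0,0,0.8],[0,0,0],1]]'| grep -E "pos|force"
```

```text
eef_pos: [0.569, -0.0257, 0.1582]
contact_force: [0.3, -0.1, 0.2]
eef_pos: [0.5695, -0.0255, 0.1565]
contact_force: [0.8, 0.7, -0.4]
eef_pos: [0.5698, -0.0255, 0.156]
contact_force: [-0.5, 0.1, -0.8]
```

```bash
python3 -m crank '[[[0,-1,1],[0,0,0],1],[[0,0,1],[0,0,0],1],[[0,0,0.8],[0,0,0],1]]'| grep -E "pos|force"
python3 -m crank '[[[0,0,0.6],[0,0,0],1]]'| grep -E "pos|force"
python3 -m crank '[[[0,0,0.5],[0,0,0],1]]'| grep -E "pos|force"
```

```text
eef_pos: [0.5693, -0.0252, 0.1538]
contact_force: [-0.0, 0.3, -0.1]
eef_pos: [0.5693, -0.0252, 0.1532]
contact_force: [-1.0, -0.1, -0.1]
eef_pos: [0.5694, -0.0252, 0.1527]
contact_force: [-0.3, -0.6, 0.1]
```

```bash
python3 -m crank '[[[0,0,0.5],[0,0,0],1]]'| grep -E "pos|force"
python3 -m crank '[[[0,0,0.5],[0,0,0],1]]'| grep -E "pos|force"
```

```text
eef_pos: [0.5694, -0.0252, 0.1522]
contact_force: [-0.1, -0.0, -0.5]
eef_pos: [0.5694, -0.0253, 0.1517]
contact_force: [0.2, -0.3, 0.0]
```

```bash
python3 -m crank '[[[0,0,0.5],[0,0,0],1]]'| grep -E "pos|force"
python3 -m crank '[[[0,0,0.5],[0,0,0],1]]'| grep -E "pos|force"
```

```text
eef_pos: [0.5695, -0.0253, 0.1511]
contact_force: [-0.1, 0.6, 0.2]
eef_pos: [0.5695, -0.0253, 0.1507]
contact_force: [-1.2, 0.2, 4.7]
```

```bash
python3 -m crank '[[[0,0,0.5],[0,0,0],1]]'| grep -E "pos|force"
```

```text
eef_pos: [0.5695, -0.0253, 0.1505]
contact_force: [-1.8, -0.1, 6.3]
```

```bash
python3 -m crank '[[[0,0,0.4],[0,0,0],1],[[0,0,0.4],[0,0,0],1]]'| grep -E "pos|force"
python3 -m crank '[[[0,0,-15],[0,0,0],1],[[0,0,-30],[0,0,0],1],[[0,0,-40],[0,0,0],1],[[0,0,-40],[0,0,0],1],[[0,0,-20],[0,0,0],1],[[0,0,0],[0,0,0],1],[[0,0,0],[0,0,0],1]]'
python3 -c "
from h import *
import cv2
show()
W0=np.load('Wtop.npy')
p,d=ctrl.capture('top');cv2.imwrite('pics/top12.png',p[:,:,::-1])"
python3 look.py pics/side12.png; sh s.sh
```

```text
eef_pos: [0.5695, -0.0253, 0.1505]
contact_force: [-1.8, 0.6, 4.8]
clock: 25.1
eef_pos: [0.5673, -0.0252, 0.3]
tool_rot: [2.474, 1.936, 0.001]
contact_force: [-0.9, 0.1, -0.7]
width: -0.0002
t 25.1 p [ 0.5673 -0.0252  0.3   ] yaw 76.08 tilt [0.0005 0.    ] F [-0.89  0.14 -0.74] T [ 0.01   0.028 -0.005] w -0.0002 q6 -1.375
t 25.2 p [ 0.5667 -0.0252  0.2986] yaw 76.08 tilt [-0.0016  0.0001] F [ 0.22  0.68 -0.22] T [-0.003 -0.021  0.01 ] w -0.0002 q6 -1.375
```

View pics/side12.png

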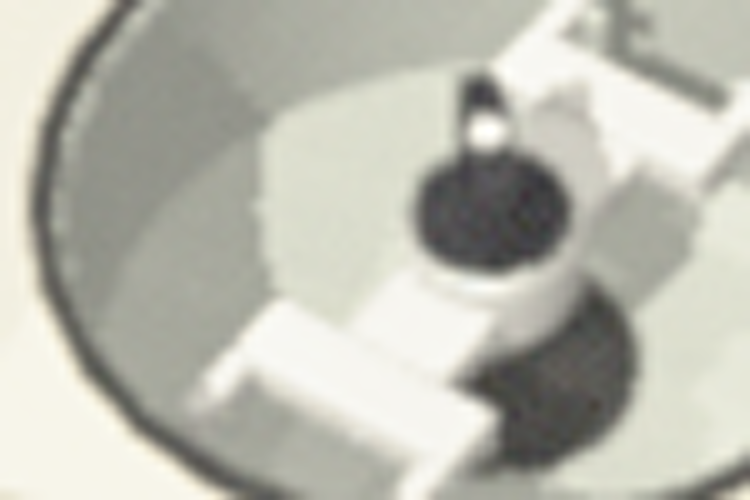

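View pics/top12.png

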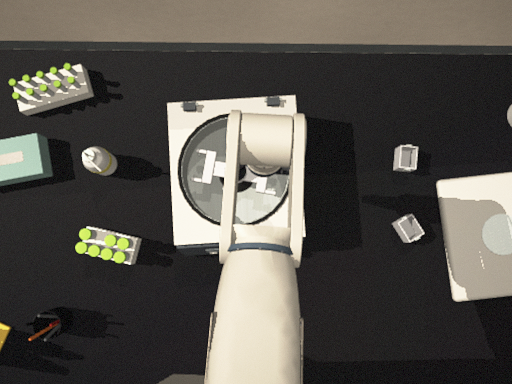

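The bystanders are where they were: carriers (405,158) and (408,228), rack (108,245), bottle (99,160). The knob bar is still at its tightened angle and nothing is touched. Handing in.

```bash
python3 -c "
from bench import ctrl
print(ctrl.close_job())"
```

```text
the job is handed in; nothing more can be done
None
```

The rotor is tightened and the job is handed in; the arm finished its last move at about 25 s of the 67 s. No verdict is reported.

- **Feeling for the play:** I pressed the left arm and then the right to their stops, at about 7 N and 6.5 N. Both sank about 2 mm to the stop. That pointed to a gap of about 0.67 mm.
- **Tightening:** I turned the knob clockwise about 42°. Torque began to rise about 0.44–0.46 rad in, close to the 0.42 rad expected from the gap. I stopped at an estimated 0.30 rad past first contact (0.27–0.31 rad) and let go. I had no reading of the clamping force itself.
- **Proof pressing:** Both arms were then firm. The left took up to 7.2 N and the right up to 6.3 N, each giving only about 0.5 mm. The left's force settled to 3.8 N by the end of its hold.
- **Last look:** The gripper was clear with only noise on the force reading. The knob stood at its tightened angle, and the rack, bottle and carriers were where they started.

**One disagreement:** with the fingers shut, contact came with the tool point (TCP) about 16 mm below the yoke top, not 8 mm above it as the stated fingertip offset implies. The camera's depth readings agreed with the contact height, so I worked by feel and picture and did not use that offset.

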